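Grade the dried turmeric into its trays

TASK

Grade the mixed handful of dried turmeric on the white board: lay the two fingers, the two bulbs and the one cut slice each in the drying tray that already holds its own kind. Every piece must lie on the clear part of the tray's floor in a single layer, none resting on another piece or on a rim. Leave the trays, the sample cup and the lens standing where they are.

Things in the scene. Friction and masses are not known exactly. Their poses are not given: they have to be found in the camera images.
- finger_1: a dried turmeric finger: a slim, slightly crooked ringed stick 71 mm long and 17 mm thick (17 mm high as it lies) with one short stub on the side near one end, 18 g. Origin: the middle of the stick, 8.5 mm above what it lies on; x along its length, z up. Grasp it across its y at the middle (19 mm between flat jaws). Starts on the white board, its top 8 mm above the bench
- finger_2: a dried turmeric finger: a slim, slightly crooked ringed stick 71 mm long and 17 mm thick (17 mm high as it lies) with one short stub on the side near one end, 18 g. Origin: the middle of the stick, 8.5 mm above what it lies on; x along its length, z up. Grasp it across its y at the middle (19 mm between flat jaws). Starts on the white board, its top 8 mm above the bench
- bulb_1: a dried turmeric bulb: a thick ringed egg 46 mm long and 32 mm wide and high, 30 g, on four little root stubs. Origin: its middle, 16 mm above what it lies on; x along its length, z up. Grasp it across its y (32 mm). Starts on the white board, its top 8 mm above the bench
- bulb_2: a dried turmeric bulb: a thick ringed egg 46 mm long and 32 mm wide and high, 30 g, on four little root stubs. Origin: its middle, 16 mm above what it lies on; x along its length, z up. Grasp it across its y (32 mm). Starts on the white board, its top 8 mm above the bench
- slice: a lengthwise cut turmeric slice: a flat oval tablet 52 mm long, 34 mm wide and 10 mm thick, with a smooth paler cut face, 15 g. Origin: its middle, 5 mm above what it lies on; x along its length, z up. Grasp it across its y (34 mm) with the fingertips close above the board. Starts on the white board, its top 8 mm above the bench
- finger_tray: perforated steel drying tray 170 x 170 mm, 22 mm high, walls and floor 3 mm (6 mm bead on the rim), loose, 0.8 kg, flat on the bench. Origin: centre of underside; x to its far end (away from the robot), z up. Four turmeric fingers, in 2 rows across, are fixed on its floor from x = 24 mm to the far wall, up to z = 21 mm; the rest is clear. The 3 trays are alike but for contents, in any order side by side
- bulb_tray: perforated steel drying tray 170 x 170 mm, 22 mm high, walls and floor 3 mm (6 mm bead on the rim), loose, 0.8 kg, flat on the bench. Origin: centre of underside; x to its far end (away from the robot), z up. Three turmeric bulbs, side by side, are fixed on its floor from x = 29 mm to the far wall, up to z = 36 mm; the rest is clear. The 3 trays are alike but for contents, in any order side by side
- slice_tray: perforated steel drying tray 170 x 170 mm, 22 mm high, walls and floor 3 mm (6 mm bead on the rim), loose, 0.8 kg, flat on the bench. Origin: centre of underside; x to its far end (away from the robot), z up. Three flat turmeric slices, side by side, are fixed on its floor from x = 25 mm to the far wall, up to z = 14 mm; the rest is clear. The 3 trays are alike but for contents, in any order side by side
- cup: a small steel sample cup, 48 mm across the rim and 34 mm high, standing on the board among the pieces. Origin: centre of its underside, z up. Not to be disturbed
- lens: a black inspection lens (loupe), 36 mm across and 30 mm high, standing on the board among the pieces. Origin: centre of its underside, z up. Not to be disturbed

How it is judged:
By the outcome, as a careful person would: the job done as asked, in the order asked, and still so for the second after the job is handed in, with the robot touching nothing.
It also fails if it takes over 109 s, if anything falls off the work surface, if the arm or the gripper's body presses on something with over 40 N, if the wrist force passes 120 N, or if a joint passes its speed limit or range.

ROBOT

A 7-joint arm with a two-finger parallel gripper is mounted at the origin on the work surface. World frame = base frame: x ahead of the robot, y to its left, z up, the work surface at z = 0. Lengths are in m, angles in rad, forces in N, time in s.
With the tool pointing down it reaches from about 0.425 to 0.875 m from the base axis. Payload 4.7 kg.
Tool frame: the origin (TCP) lies at the very end of the fingers, on their centre line; the grasp point (between the pads) lies 19 mm behind it; y points along the fingers, z is the direction in which the jaws open and shut, and the axes are right-handed (so a half turn about y gives the same grasp; the last joint's range is limited). The gripper opens to 85 mm and grips with 20 to 120 N. Pads are 22 mm wide; open, the fingers measure 114 mm over their backs; the gripper's body (76 mm by 85 mm) begins 54 mm behind the grasp point. The pads swing forward as they close: fully open they stand 13 mm farther back than shut.
Start: joints at [1.127, 0.321, -0.07, 1.45, 0.023, 1.371, -0.057], TCP at [0.287, -0.583, 0.231] pointing down, gripper open.
Joint ranges: [-2.86, 2.86], [-0.3, 2.09], [-1.38, 1.24], [0.06, 2.45], [-1.56, 4.7], [0.09, 2.05], [-2.69, 2.69]. Speed limits (rad/s): [2.57, 2.57, 3.14, 3.14, 3.14, 3.14, 3.14].

INTERFACE

Orientations are given as a unit quaternion [w, x, y, z].
In Python, from station import * gives the robot as it stands.
- The arm moves only by the tool send_rows, never from a script. Its argument "moves" is a list of rows, each an object with "delta_pos": the shift along the tool's x, y, z in m, a list of three; "roll": the turn about the tool's y in rad. In form: [{"delta_pos": [x, y, z], "roll": roll}, ...]. A call has 1 to 20 rows; each row shifts and turns the pose as measured when the row begins, along the tool's axes as they then stand; what a row does not reach is not made up. A row lasts 1/12 s, in which the tool goes at most 41.7 mm and 7.16 degrees, less where a joint would pass 70% of its speed; a pose out of reach is approached as far as the arm can. A call is refused whole if a number of a shift passes 0.0417 or a number of a turn 0.125, either way. A call with a gripper value outside its range is refused whole. "jaw" is the gripper's target within -1 to 1 (fully open at 1, half-way at 0, shut at -1), set as the call begins (left out, the last holds). The fingers move at their own pace and stop on an object; "squeeze" is the grip in N (left out, the last holds). Time passes only in rows, so rows that do not move let the fingers close. It gives the time, the measured TCP pose, the force and the opening at its end, in the units of the state.
- get_state(): the state, without advancing time (a new reading comes with each control period).
- capture(name): name is "side" or "top"; returns a dict with "img" (420x560x3 uint8, red, green, blue), "fov_y" (degrees; the focal length in pixels is half the picture's height over the tangent of half this angle, whatever the lens; pixels are square), "cx", "cy" (the principal point, pixels), "k1" (the pictures are not rectified: a ray, as slopes to the right and down, at radius r is drawn at 1 + k1 r^2 times it, then the intrinsics apply), "R" (3x3) and "t" (3): a world point X has camera coordinates R X + t. Camera axes: x right, y down, z forward; pixel columns grow to the right and rows downward; lengths in m; the calibration is good to about 2 mm. A picture is of the moment at which its call begins. There is no depth.
- close_job(): hands the job in, once; it reports no verdict.
The state is a dict: "time_s": time; "qpos": joint angles; "qvel": joint speeds; "tau": joint torques, N m; "tcp_pos": TCP position; "orientation": TCP orientation; "force": force on the tool from outside, world axes, zero at the start; "torque": the same for the moment, N m; "width": finger opening in m.
Only numpy, scipy, OpenCV 4.12 (cv2) and the standard library are available. Lean on these libraries where they do the work, as an engineer would, in place of code of your own. Each camera call takes 0.05 s, during which the arm holds its last target. There are 200 camera calls.

## Working session

There is one attempt and no reset: what is moved stays moved. The work goes in short steps, Python scripts to look and compute and a tool call to move; the robot and the scene stay as the last step left them, time stands still between calls to the robot, and variables do not carry over. Pictures are saved under pics/ and viewed, about 12 in all and at most 16, crops included, and the job is handed in when it is done.

Besides the shell and the picture viewer there is one more tool, called after ">>>" as name([rows], argument=value, ...), one row to a line, values as JSON. send_rows: Moves the arm, as the interface text tells. Its arguments: {"type":"object","properties":{"moves":{"type":"array","items":{"type":"object","properties":{"delta_pos":{"type":"array","items":{"type":"number"}},"roll":{"type":"number"}}}},"jaw":{"type":"number"},"squeeze":{"type":"number"}},"required":["moves"]}

```bash
mkdir -p pics; ls; python3 - <<'E'
from station import *
import cv2
s=get_state();print({k:s[k] for k in('time_s','tcp_pos','orientation','width','force')})
for n in('top','side'):
    c=capture(n);cv2.imwrite(f'pics/{n}0.png',c['img'][:,:,::-1]);print(n,c['fov_y'],c['cx'],c['cy'],c['k1'],c['R'],c['t'])
E
```

```text
pics
{'time_s': 0.0, 'tcp_pos': array([ 0.28701497, -0.58259848,  0.23021903]), 'orientation': array([ 0.16028088, -0.16066183,  0.68930488, -0.68800915]), 'width': 0.08538946073303731, 'force': array([ 0.13178175,  0.46111535, -0.77642944])}
top 46.73192569717341 270.0200502505253 215.09090040317184 -0.011795810572543497 [[ 0.01602024 -0.99982273  0.00989208]
 [-0.98314308 -0.0175536  -0.18199329]
 [ 0.18213467 -0.00680976 -0.98325001]] [-0.01838531  0.5473409   0.90685329]
side 48.54754987039482 279.0200810709621 206.32853539865857 -0.13804651787153066 [[-0.88812833 -0.45945653  0.01130314]
 [-0.30348751  0.56781668 -0.76516635]
 [ 0.34514257 -0.68299628 -0.6437334 ]] [0.50306386 0.21466836 0.80235252]
```

View pics/top0.png

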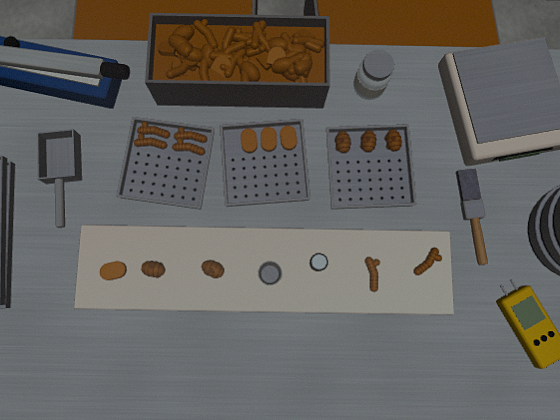

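View pics/side0.png

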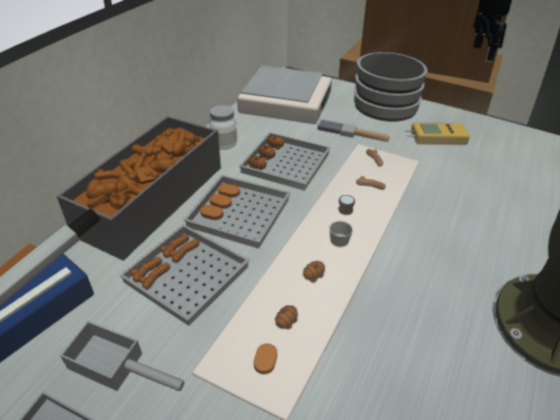

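The top view (about 2 mm per pixel) shows three trays in a row:
- The finger tray is on the left, centred near (167,163).
- The slice tray is in the middle, near (265,164).
- The bulb tray is on the right, near (370,167).

On the board from left to right:

| Item | Pixel position |
|---|---|
| Slice | (113,270) |
| Bulb | (153,268) |
| Bulb | (213,269) |
| Cup | (270,272) |
| Lens | (318,261) |
| Finger | (373,274) |
| Finger | (428,261) |

The side view agrees with this order.

```bash
cat > h.py <<'E'
from station import *
import numpy as np, cv2
from scipy.spatial.transform import Rotation as Ro
def ray(c,uv):
    H=c['img'].shape[0]; f=H/2/np.tan(np.radians(c['fov_y'])/2)
    K=np.array([[f,0,c['cx']],[0,f,c['cy']],[0,0,1.]])
    p=cv2.undistortPoints(np.asarray(uv,float).reshape(-1,1,2),K,np.array([c['k1'],0,0,0.]))[:,0]
    R=np.array(c['R']); return -R.T@np.array(c['t']), np.c_[p,np.ones(len(p))]@R
def onz(c,uv,z):
    o,d=ray(c,uv); return (o+d*((z-o[2])/d[:,2])[:,None])[:,:2]
def orange(c):
    h=cv2.cvtColor(c['img'],cv2.COLOR_RGB2HSV); return cv2.inRange(h,(4,120,50),(22,255,255))
def blobs(c,z,xr=(0.3,0.9),amin=60):
    cs,_=cv2.findContours(orange(c),cv2.RETR_EXTERNAL,cv2.CHAIN_APPROX_NONE); out=[]
    for k in cs:
        if cv2.contourArea(k)<amin: continue
        m=cv2.fillPoly(np.zeros(c['img'].shape[:2],np.uint8),[k],1); v,u=np.nonzero(m)
        P=onz(c,np.c_[u,v],z); m0=P.mean(0)
        if not xr[0]<m0[0]<xr[1]: continue
        r=cv2.minAreaRect((P*1000).astype(np.float32)); w,V=np.linalg.eigh(np.cov(P.T))
        out.append((m0.round(4),np.round(np.degrees(np.arctan2(V[1,1],V[0,1]))%180,1),np.round(r[0],1),np.round(r[1],1),np.round((u.mean(),v.mean()))))
    return out
def go(x,y,z,jaw_deg=None):
    """remaining tool-axis shift, and roll so that jaw axis (tool z) lies along jaw_deg in world (mod 180)"""
    s=get_state(); R=Ro.from_quat(np.roll(s['orientation'],-1)); M=R.as_matrix()
    a=np.degrees(np.arctan2(M[1,2],M[0,2]))
    print('t',round(s['time_s'],2),'tcp',np.round(s['tcp_pos'],4),'w',round(s['width'],4),'jaw',round(a,1),'q7',round(s['qpos'][6],2),'tooly',M[:,1].round(3),'F',np.round(s['force'],1))
    d=np.array([x,y,z])-s['tcp_pos']; print('tool shift now',(M.T@d).round(4))
    if jaw_deg is not None:
        e=(jaw_deg-a+90)%180-90; r=-np.radians(e)
        print('roll',round(r,3),'shift after roll',((R*Ro.from_euler('y',r)).as_matrix().T@d).round(4),'alt',round(r-np.sign(r)*np.pi,3))
E
python3 - <<'E'
from h import *
c=capture('top'); print('cam',ray(c,[[0,0]])[0])
for b in blobs(c,0.017,(0.38,0.9)): print(*b)
for n,z in (('finger',[(134,118),(214,125),(202,208),(119,199)]),('slice',[(220,123),(302,121),(310,202),(226,207)]),('bulb',[(326,128),(410,125),(415,206),(331,208)])):
    P=onz(c,z,0.022); print(n,P.mean(0).round(3),[round(float(np.linalg.norm(P[i]-P[i-1])),3) for i in range(4)],'far dir',np.degrees(np.arctan2(*((P[0]+P[1]-P[2]-P[3])[::-1]))).round(1))
print(onz(c,[(270,272),(318,261)],.04))
cv2.imwrite('pics/zoom0.png',cv2.resize(c['img'][105:225,105:430,::-1],None,fx=2.4,fy=2.4,interpolation=2))
cv2.imwrite('pics/zoom1.png',cv2.resize(c['img'][225:315,70:460,::-1],None,fx=2,fy=2,interpolation=2))
go(.5,0,.2,0)
E
```

```text
cam [ 0.37323953 -0.0025988   0.99145775]
[0.443  0.1044] 65.8 [443.7 104.5] [44.3 28.8] [212. 269.]
[0.4408 0.2235] 80.0 [441.3 222.8] [45.3 28.6] [152. 269.]
[0.4365 0.3031] 102.1 [436.6 303.1] [33.1 51.1] [112. 270.]
[ 0.4403 -0.2166] 5.3 [ 438.7 -214.1] [26.2 65.5] [373. 273.]
[ 0.4648 -0.3292] 133.7 [ 462.  -328.3] [26.4 67.6] [428. 261.]
[ 0.5072 -0.434 ] 6.5 [ 508.5 -434.2] [93.8 19.3] [479. 241.]
[ 0.7137 -0.1592] 1.9 [ 714.9 -158.3] [44.  29.5] [343. 142.]
[ 0.717  -0.2137] 172.5 [ 718.2 -213. ] [29.6 44.5] [368. 141.]
[ 0.7197 -0.2666] 3.4 [ 720.5 -265.4] [46.3 31.7] [393. 140.]
[0.713  0.0385] 8.6 [713.3  38.4] [52.8 31.5] [248. 140.]
[ 0.717  -0.0028] 2.4 [717.4  -3.5] [50.6 31.5] [268. 139.]
[0.7086 0.164 ] 70.1 [710.2 161.5] [70.  50.5] [189. 141.]
[ 0.7211 -0.0444] 7.4 [720.7 -44.6] [51.3 32.6] [288. 137.]
[0.7184 0.2442] 80.0 [719.4 241.1] [68.6 53.3] [151. 136.]
finger [0.661 0.205] [0.176, 0.169, 0.179, 0.17] far dir -5.9
slice [0.663 0.004] [0.181, 0.173, 0.175, 0.171] far dir 5.7
bulb [ 0.66  -0.216] [0.172, 0.178, 0.174, 0.172] far dir 2.2
[[ 0.43670697 -0.01095635]
 [ 0.45971528 -0.10463199]]
t 0.15 tcp [ 0.2871 -0.5827  0.2305] w 0.0852 jaw -63.8 q7 -0.06 tooly [-0.001  0.001 -1.   ] F [ 0.3 -0.4 -0.9]
tool shift now [-0.4486  0.0311 -0.4285]
roll -1.113 shift after roll [-0.5827  0.0311  0.2129] alt 2.029
```

View pics/zoom0.png

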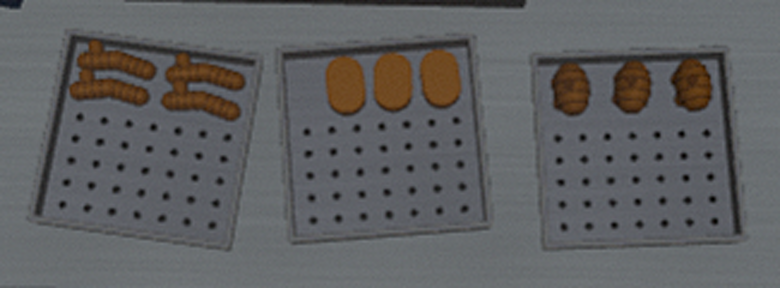

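View pics/zoom1.png

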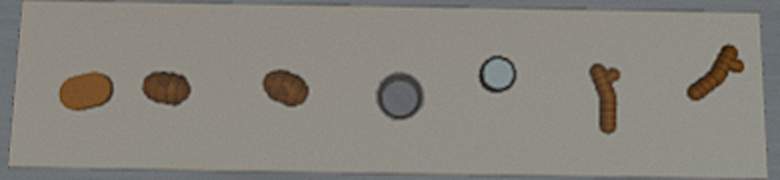

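The zoom shows each tray's near part clear, and gives sharper stick ends for the fingers. I'll work out the grasp for finger_2 and the place poses.

```bash
python3 - <<'E'
from h import *
c=capture('top'); z=lambda u,v:(70+u/2-.25,225+v/2-.25)
for n,pts in (('f_lens',[(607,130),(605,98),(597,68)]),('f_right',[(692,96),(712,77),(731,48)])):
    P=onz(c,[z(*p) for p in pts],.0165); d=P[2]-P[0]; print(n,P.round(4).tolist(),np.linalg.norm(d).round(4),np.degrees(np.arctan2(d[1],d[0])).round(1))
for n,x,y,a in (('finger',.661,.205,-5.9),('slice',.663,.004,5.7),('bulb',.660,-.216,2.2)):
    R=np.array([[np.cos(np.radians(a)),-np.sin(np.radians(a))],[np.sin(np.radians(a)),np.cos(np.radians(a))]])
    print(n,[(l,(R@l+[x,y]).round(4).tolist()) for l in ((-30,-35),(-30,0),(-30,35)) for l in [np.array(l)/1000]])
go(.462,-.327,.10,52)
E
```

```text
f_lens [[0.4065, -0.2171], [0.4381, -0.2158], [0.4681, -0.2084]] 0.0622 8.1
f_right [[0.4415, -0.3033], [0.4609, -0.3243], [0.4905, -0.3448]] 0.0642 -40.3
finger [(array([-0.03 , -0.035]), [0.6276, 0.1733]), (array([-0.03,  0.  ]), [0.6312, 0.2081]), (array([-0.03 ,  0.035]), [0.6348, 0.2429])]
slice [(array([-0.03 , -0.035]), [0.6366, -0.0338]), (array([-0.03,  0.  ]), [0.6331, 0.001]), (array([-0.03 ,  0.035]), [0.6297, 0.0358])]
bulb [(array([-0.03 , -0.035]), [0.6314, -0.2521]), (array([-0.03,  0.  ]), [0.63, -0.2172]), (array([-0.03 ,  0.035]), [0.6287, -0.1822])]
t 0.2 tcp [ 0.2871 -0.5828  0.2306] w 0.0855 jaw -63.8 q7 -0.06 tooly [-0.001  0.001 -1.   ] F [ 0.6  0.4 -0.2]
tool shift now [-0.2699  0.1308 -0.152 ]
roll 1.121 shift after roll [ 0.0195  0.1308 -0.3092] alt -2.021
```

>>> send_rows([
  {"delta_pos": [-0.027, 0.007, -0.0152], "roll": 0},
  {"delta_pos": [-0.027, 0.007, -0.0152], "roll": 0},
  {"delta_pos": [-0.027, 0.007, -0.0152], "roll": 0},
  {"delta_pos": [-0.027, 0.007, -0.0152], "roll": 0},
  {"delta_pos": [-0.027, 0.007, -0.0152], "roll": 0},
  {"delta_pos": [-0.027, 0.007, -0.0152], "roll": 0},
  {"delta_pos": [-0.027, 0.007, -0.0152], "roll": 0},
  {"delta_pos": [-0.027, 0.007, -0.0152], "roll": 0},
  {"delta_pos": [-0.027, 0.007, -0.0152], "roll": 0},
  {"delta_pos": [-0.027, 0.007, -0.0152], "roll": 0},
  {"delta_pos": [0, 0, 0], "roll": 0.115},
  {"delta_pos": [0, 0, 0], "roll": 0.115},
  {"delta_pos": [0, 0, 0], "roll": 0.115},
  {"delta_pos": [0, 0, 0], "roll": 0.115},
  {"delta_pos": [0, 0, 0], "roll": 0.115},
  {"delta_pos": [0, 0, 0], "roll": 0.115},
  {"delta_pos": [0, 0, 0], "roll": 0.115},
  {"delta_pos": [0, 0, 0], "roll": 0.115},
  {"delta_pos": [0, 0, 0], "roll": 0.115},
  {"delta_pos": [0, 0, 0], "roll": 0.115},
], jaw=0.2)

```text
time_s: 1.87
tcp_pos: [0.4669, -0.3126, 0.1512]
orientation: [-0.261, 0.254, 0.659, -0.658]
force: [-0.4, 0.4, 0.0]
width: 0.0513
```

```bash
python3 -c "
from h import *
go(.462,-.325,.011,50)"
```

```text
t 1.87 tcp [ 0.4669 -0.3126  0.1512] w 0.0513 jaw -132.7 q7 -1.8 tooly [-0.008  0.004 -1.   ] F [-0.4  0.4  0. ]
tool shift now [-0.0061  0.1402  0.0121]
roll -0.048 shift after roll [-0.0055  0.1402  0.0124] alt 3.094
```

>>> send_rows([
  {"delta_pos": [-0.003, 0.015, 0.006], "roll": -0.04},
  {"delta_pos": [-0.003, 0.025, 0.006], "roll": 0},
  {"delta_pos": [0, 0.025, 0], "roll": 0},
  {"delta_pos": [0, 0.025, 0], "roll": 0},
  {"delta_pos": [0, 0.015, 0], "roll": 0},
  {"delta_pos": [0, 0, 0], "roll": 0},
])

```text
time_s: 2.37
tcp_pos: [0.4641, -0.3265, 0.0442]
orientation: [0.247, -0.245, -0.663, 0.663]
force: [0.1, 1.0, 0.5]
width: 0.0511
```

```bash
python3 -c "
from h import *
go(.462,-.325,.011,50)"
```

```text
t 2.37 tcp [ 0.4641 -0.3265  0.0442] w 0.0511 jaw -130.7 q7 -1.76 tooly [-0.004  0.001 -1.   ] F [0.1 1.  0.5]
tool shift now [0.0025 0.0332 0.0001]
roll -0.012 shift after roll [0.0025 0.0332 0.0001] alt 3.13
```

>>> send_rows([
  {"delta_pos": [0.002, 0.015, 0], "roll": -0.01},
  {"delta_pos": [0, 0.012, 0], "roll": 0},
  {"delta_pos": [0, 0.004, 0], "roll": 0},
  {"delta_pos": [0, 0, 0], "roll": 0},
])

```text
time_s: 2.7
tcp_pos: [0.463, -0.3256, 0.0131]
orientation: [0.244, -0.241, -0.664, 0.664]
force: [-0.7, 0.2, -0.5]
width: 0.0513
```

>>> send_rows([
  {"delta_pos": [0, 0, 0]},
  {"delta_pos": [0, 0, 0]},
  {"delta_pos": [0, 0, 0]},
  {"delta_pos": [0, 0, 0]},
  {"delta_pos": [0, 0, 0]},
  {"delta_pos": [0, 0, 0]},
  {"delta_pos": [0, 0, 0]},
], jaw=-1, squeeze=30)

```text
invalid input
```

```bash
python3 -c "
from h import *
go(.628,.173,.10,84)"
```

```text
t 2.7 tcp [ 0.463  -0.3256  0.0131] w 0.0513 jaw -130.1 q7 -1.76 tooly [-0.003  0.    -1.   ] F [-0.7  0.2 -0.5]
tool shift now [ 0.1953 -0.0872 -0.4875]
roll -0.595 shift after roll [-0.1117 -0.0872 -0.5131] alt 2.546
```

>>> send_rows([
  {"delta_pos": [0, 0.002, 0], "roll": 0},
  {"delta_pos": [0, 0, 0], "roll": 0},
  {"delta_pos": [0, 0, 0], "roll": 0},
  {"delta_pos": [0, 0, 0], "roll": 0},
  {"delta_pos": [0, 0, 0], "roll": 0},
  {"delta_pos": [0, 0, 0], "roll": 0},
  {"delta_pos": [0, 0, 0], "roll": 0},
  {"delta_pos": [0, 0, 0], "roll": 0},
  {"delta_pos": [0, 0, 0], "roll": 0},
  {"delta_pos": [0, 0, 0], "roll": 0},
], jaw=-1, squeeze=30)

```text
time_s: 3.53
tcp_pos: [0.4661, -0.3276, 0.0157]
orientation: [0.241, -0.244, -0.663, 0.665]
force: [-0.4, 0.6, -1.0]
width: 0.0164
```

```bash
python3 -c "
from h import *
go(.628,.173,.10,84)"
```

```text
t 3.53 tcp [ 0.4661 -0.3276  0.0157] w 0.0164 jaw -130.1 q7 -1.76 tooly [ 0.003 -0.004 -1.   ] F [-0.4  0.6 -1. ]
tool shift now [ 0.1986 -0.0858 -0.487 ]
roll -0.596 shift after roll [-0.109  -0.0858 -0.5145] alt 2.546
```

>>> send_rows([
  {"delta_pos": [0, -0.015, 0], "roll": 0},
  {"delta_pos": [0, -0.025, 0], "roll": 0},
  {"delta_pos": [0, -0.025, 0], "roll": 0},
  {"delta_pos": [0, -0.02, 0], "roll": 0},
  {"delta_pos": [0.01, 0, -0.02], "roll": 0},
  {"delta_pos": [0.014, 0, -0.035], "roll": 0},
  {"delta_pos": [0.014, 0, -0.035], "roll": 0},
  {"delta_pos": [0.014, 0, -0.035], "roll": 0},
  {"delta_pos": [0.014, 0, -0.035], "roll": 0},
  {"delta_pos": [0.014, 0, -0.035], "roll": 0},
  {"delta_pos": [0.014, 0, -0.035], "roll": 0},
  {"delta_pos": [0.014, 0, -0.035], "roll": 0},
  {"delta_pos": [0.014, 0, -0.035], "roll": 0},
  {"delta_pos": [0.014, 0, -0.035], "roll": 0},
  {"delta_pos": [0.014, 0, -0.035], "roll": 0},
  {"delta_pos": [0.014, 0, -0.035], "roll": 0},
  {"delta_pos": [0.014, 0, -0.035], "roll": 0},
  {"delta_pos": [0.01, 0, -0.025], "roll": 0},
  {"delta_pos": [0, 0, 0], "roll": -0.1},
  {"delta_pos": [0, 0, 0], "roll": -0.12},
])

```text
time_s: 5.2
tcp_pos: [0.629, 0.1712, 0.101]
orientation: [0.17, -0.173, -0.685, 0.687]
force: [0.2, -0.9, -1.4]
width: 0.017
```

```bash
python3 -c "
from h import *
go(.628,.173,.011,84)"
```

```text
t 5.2 tcp [0.629  0.1712 0.101 ] w 0.017 jaw -118.0 q7 -2.48 tooly [ 0.004 -0.004 -1.   ] F [ 0.2 -0.9 -1.4]
tool shift now [ 0.0022  0.09   -0.0013]
roll -0.385 shift after roll [ 0.0015  0.09   -0.0021] alt 2.757
```

>>> send_rows([
  {"delta_pos": [0, 0, 0], "roll": -0.12},
  {"delta_pos": [0, 0, 0], "roll": -0.12},
  {"delta_pos": [0, 0, 0], "roll": -0.12},
  {"delta_pos": [0, 0.02, 0], "roll": 0},
  {"delta_pos": [0, 0.02, 0], "roll": 0},
  {"delta_pos": [0, 0, 0], "roll": 0},
])

```text
time_s: 5.7
tcp_pos: [0.6286, 0.1778, 0.06]
orientation: [0.037, -0.04, -0.706, 0.707]
force: [-0.8, 0.1, -0.4]
width: 0.0169
```

```bash
python3 -c "
from h import *
go(.628,.173,.011,84)
a=capture('top')['img'][90:230,90:310];b=capture('side')['img'][180:320,110:330]
cv2.imwrite('pics/p1.png',cv2.resize(np.vstack([a,b])[:,:,::-1],None,fx=2.1,fy=2.1,interpolation=2))"
```

```text
t 5.7 tcp [0.6286 0.1778 0.06  ] w 0.0169 jaw -96.3 q7 -2.15 tooly [ 0.005 -0.002 -1.   ] F [-0.8  0.1 -0.4]
tool shift now [0.0003 0.049  0.0048]
roll -0.005 shift after roll [0.0003 0.049  0.0048] alt 3.137
```

View pics/p1.png

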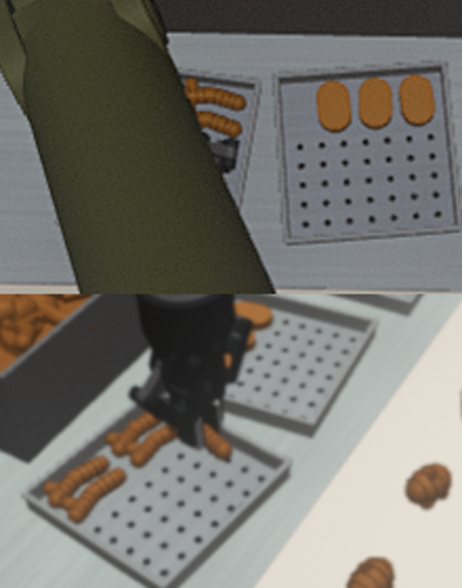

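The held finger is seen over the clear part of the finger tray; its tip shows past the pads in the side view near (225,450). Now I'll lower it.

>>> send_rows([
  {"delta_pos": [0, 0.01, 0.005], "roll": 0},
  {"delta_pos": [0, 0.018, 0], "roll": 0},
  {"delta_pos": [0, 0.012, 0], "roll": 0},
  {"delta_pos": [0, 0.005, 0], "roll": 0},
  {"delta_pos": [0, 0.002, 0], "roll": 0},
  {"delta_pos": [0, 0, 0], "roll": 0},
])

```text
time_s: 6.3
tcp_pos: [0.6342, 0.1725, 0.0188]
orientation: [-0.033, 0.046, 0.706, -0.706]
force: [0.1, 0.3, -0.6]
width: 0.0167
```

```bash
python3 -c "
from h import *
go(.628,.173,.011,84)"
```

```text
t 6.3 tcp [0.6342 0.1725 0.0188] w 0.0167 jaw -96.4 q7 -2.16 tooly [ 0.017  0.    -1.   ] F [ 0.1  0.3 -0.6]
tool shift now [0.0064 0.0077 0.0002]
roll -0.007 shift after roll [0.0064 0.0077 0.0002] alt 3.135
```

```bash
python3 -c "
from h import *
b=capture('side')['img'][200:320,110:270]
cv2.imwrite('pics/p2.png',cv2.resize(b[:,:,::-1],None,fx=4,fy=4,interpolation=2))"
```

```text
(no output)
```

View pics/p2.png

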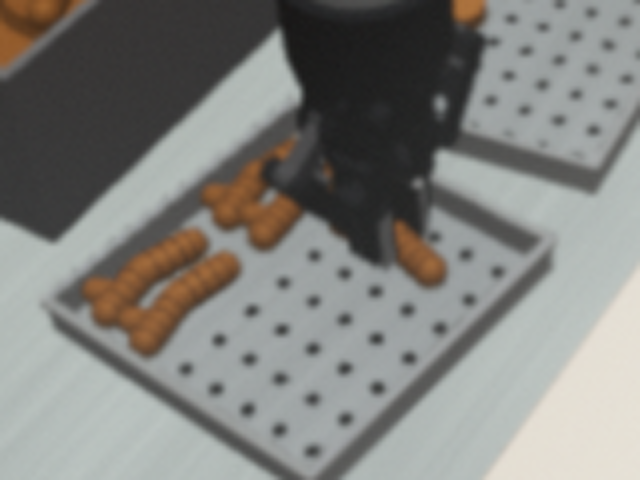

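```bash
python3 -c "
from h import *
c=capture('side');P=onz(c,[(110+432/4,200+265/4)],.0115);print(P)
t=np.radians(-5.9);R=np.array([[np.cos(t),np.sin(t)],[-np.sin(t),np.cos(t)]])
f=lambda p:(R@(np.array(p)-[.661,.205])).round(4)
print(f(P[0]),f([.6342,.1725]))"
```

```text
[[0.61205846 0.1676082 ]]
[-0.0448 -0.0422] [-0.0233 -0.0351]
```

The finger is held off-centre: its near tip is at local x ≈ −50 mm, so its far end is at the fixed fingers. I'll lift it, move it about 22 mm nearer the robot and lower it again.

>>> send_rows([
  {"delta_pos": [0, -0.015, 0], "roll": 0},
  {"delta_pos": [0, -0.01, 0], "roll": 0},
  {"delta_pos": [0.015, 0, 0], "roll": 0},
  {"delta_pos": [0.012, 0, 0], "roll": 0},
  {"delta_pos": [0, 0, 0], "roll": 0},
  {"delta_pos": [0, 0.01, 0], "roll": 0},
  {"delta_pos": [0, 0.01, 0], "roll": 0},
  {"delta_pos": [0, 0.005, 0], "roll": 0},
  {"delta_pos": [0, 0.004, 0], "roll": 0},
  {"delta_pos": [0, 0.002, 0], "roll": 0},
])

```text
time_s: 7.23
tcp_pos: [0.6124, 0.1773, 0.0205]
orientation: [-0.029, 0.05, 0.708, -0.704]
force: [0.7, -0.7, -0.5]
width: 0.0164
```

```bash
python3 -c "
from h import *
go(.612,.173,.011,84)
c=capture('side')
cv2.imwrite('pics/p3.png',cv2.resize(c['img'][200:320,110:270,::-1],None,fx=4,fy=4,interpolation=2))"
```

```text
t 7.23 tcp [0.6124 0.1773 0.0205] w 0.0164 jaw -96.4 q7 -2.17 tooly [ 0.031  0.003 -1.   ] F [ 0.7 -0.7 -0.5]
tool shift now [0.0002 0.0095 0.0044]
roll -0.007 shift after roll [0.0003 0.0095 0.0044] alt 3.135
```

View pics/p3.png

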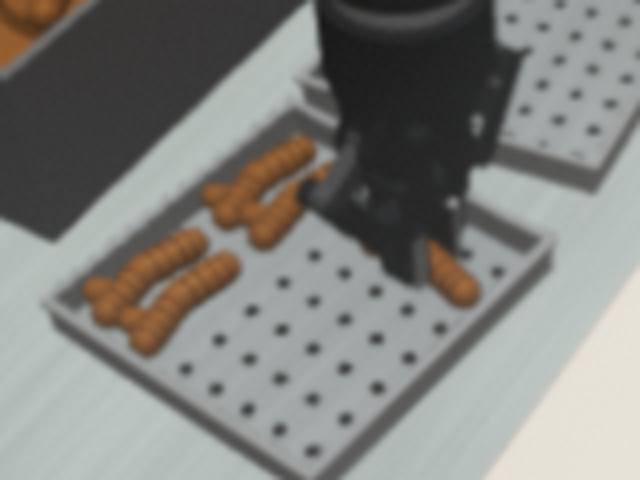

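The tilt suggests the heavier far end has drooped and is touching the floor. I'll release here so the piece drops flat, then lift and look.

>>> send_rows([
  {"delta_pos": [0, 0, 0], "roll": 0},
  {"delta_pos": [0, 0, 0], "roll": 0},
  {"delta_pos": [0, 0, 0], "roll": 0},
  {"delta_pos": [0, 0, 0], "roll": 0},
  {"delta_pos": [0, -0.01, 0], "roll": 0},
  {"delta_pos": [0, -0.025, 0], "roll": 0},
  {"delta_pos": [0, -0.03, 0], "roll": 0},
  {"delta_pos": [0, -0.03, 0], "roll": 0},
  {"delta_pos": [0, 0, -0.03], "roll": 0},
], jaw=0.0)

```text
time_s: 8.03
tcp_pos: [0.613, 0.1985, 0.1188]
orientation: [0.034, -0.052, -0.705, 0.706]
force: [2.6, -0.9, 1.1]
width: 0.0426
```

```bash
python3 -c "
from h import *
go(.438,-.215,.10,98)
for n in('side','top'):
  c=capture(n)
  for b in blobs(c,.0115,(.55,.7),40): print(n,*b)
  if n=='side': cv2.imwrite('pics/p4.png',cv2.resize(c['img'][200:320,110:270,::-1],None,fx=4,fy=4,interpolation=2))"
```

```text
t 8.03 tcp [0.613  0.1985 0.1188] w 0.0426 jaw -96.9 q7 -2.18 tooly [ 0.025 -0.003 -1.   ] F [ 2.6 -0.9  1.1]
tool shift now [0.1244 0.0158 0.4316]
roll -0.26 shift after roll [0.2313 0.0158 0.385 ] alt 2.881
side [0.6158 0.1739] 169.9 [614.4 176.7] [24.1 61. ] [215. 268.]
top [0.6139 0.1773] 169.4 [612.  175.2] [26.7 65.2] [180. 185.]
```

View pics/p4.png

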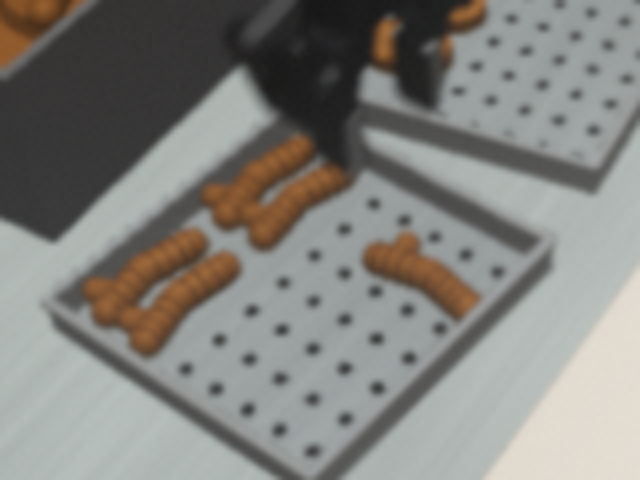

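finger_2 now lies flat in the finger tray at (0.613, 0.176); it shows near (425,275) in the crop, clear of the fixed fingers. Next is finger_1.

>>> send_rows([
  {"delta_pos": [0.005, 0, 0.017], "roll": 0},
  {"delta_pos": [0.0096, 0.001, 0.033], "roll": 0},
  {"delta_pos": [0.0096, 0.001, 0.033], "roll": 0},
  {"delta_pos": [0.0096, 0.001, 0.033], "roll": 0},
  {"delta_pos": [0.0096, 0.001, 0.033], "roll": 0},
  {"delta_pos": [0.0096, 0.001, 0.033], "roll": 0},
  {"delta_pos": [0.0096, 0.001, 0.033], "roll": 0},
  {"delta_pos": [0.0096, 0.001, 0.033], "roll": 0},
  {"delta_pos": [0.0096, 0.001, 0.033], "roll": 0},
  {"delta_pos": [0.0096, 0.001, 0.033], "roll": 0},
  {"delta_pos": [0.0096, 0.001, 0.033], "roll": 0},
  {"delta_pos": [0.0096, 0.001, 0.033], "roll": 0},
  {"delta_pos": [0.0096, 0.001, 0.033], "roll": 0},
  {"delta_pos": [0.005, 0.001, 0.017], "roll": 0},
  {"delta_pos": [0, 0, 0], "roll": -0.11},
  {"delta_pos": [0, 0, 0], "roll": -0.11},
  {"delta_pos": [0, 0, 0], "roll": 0},
])

```text
time_s: 9.55
tcp_pos: [0.4327, -0.2164, 0.1023]
orientation: [0.06, -0.036, 0.708, -0.703]
force: [1.2, -0.4, -0.3]
width: 0.0429
```

```bash
python3 -c "
from h import *
go(.438,-.2155,.013,98)"
```

```text
t 9.55 tcp [ 0.4327 -0.2164  0.1023] w 0.0429 jaw -82.2 q7 -1.01 tooly [ 0.033  0.01  -0.999] F [ 1.2 -0.4 -0.3]
tool shift now [-0.0023  0.0895  0.0003]
roll -0.004 shift after roll [-0.0023  0.0895  0.0003] alt 3.137
```

>>> send_rows([
  {"delta_pos": [-0.002, 0.01, 0], "roll": 0},
  {"delta_pos": [0, 0.015, 0], "roll": 0},
  {"delta_pos": [0, 0.015, 0], "roll": 0},
  {"delta_pos": [0, 0.015, 0], "roll": 0},
  {"delta_pos": [0, 0.015, 0], "roll": 0},
  {"delta_pos": [0, 0.008, 0], "roll": 0},
  {"delta_pos": [0, 0.004, 0], "roll": 0},
  {"delta_pos": [0, 0.002, 0], "roll": 0},
])

```text
time_s: 10.22
tcp_pos: [0.4412, -0.2114, 0.0148]
orientation: [0.057, -0.029, 0.708, -0.703]
force: [-0.6, -0.1, 0.4]
width: 0.0428
```

```bash
python3 -c "
from h import *
go(.438,-.2155,.013,98)"
```

```text
t 10.22 tcp [ 0.4412 -0.2114  0.0148] w 0.0428 jaw -83.0 q7 -1.05 tooly [ 0.038  0.01  -0.999] F [-0.6 -0.1  0.4]
tool shift now [0.0037 0.0016 0.0037]
roll -0.017 shift after roll [0.0038 0.0016 0.0036] alt 3.124
```

>>> send_rows([
  {"delta_pos": [0.003, 0.002, 0.004], "roll": -0.015},
  {"delta_pos": [0.001, 0.001, 0], "roll": 0},
])

```text
time_s: 10.38
tcp_pos: [0.4383, -0.2156, 0.0115]
orientation: [0.063, -0.035, 0.708, -0.703]
force: [-0.2, 0.1, -0.3]
width: 0.0426
```

>>> send_rows([
  {"delta_pos": [0, 0, 0], "roll": 0},
  {"delta_pos": [0, 0, 0], "roll": 0},
  {"delta_pos": [0, 0, 0], "roll": 0},
  {"delta_pos": [0, 0, 0], "roll": 0},
  {"delta_pos": [0, 0, 0], "roll": 0},
  {"delta_pos": [0, 0, 0], "roll": 0},
  {"delta_pos": [0, 0, 0], "roll": 0},
  {"delta_pos": [0, 0, 0], "roll": 0},
], jaw=-1, squeeze=30)

```text
time_s: 11.05
tcp_pos: [0.4397, -0.2171, 0.0141]
orientation: [0.064, -0.033, 0.707, -0.704]
force: [0.0, -0.1, -0.8]
width: 0.0167
```

```bash
python3 -c "
from h import *
go(.632,.24,.10,84)"
```

```text
t 11.05 tcp [ 0.4397 -0.2171  0.0141] w 0.0167 jaw -82.1 q7 -1.03 tooly [ 0.043  0.007 -0.999] F [ 0.  -0.1 -0.8]
tool shift now [-0.2565 -0.0741 -0.4267]
roll 0.242 shift after roll [-0.1468 -0.0741 -0.4757] alt -2.9
```

>>> send_rows([
  {"delta_pos": [0, -0.01, 0], "roll": 0},
  {"delta_pos": [0, -0.02, 0], "roll": 0},
  {"delta_pos": [0, -0.02, 0], "roll": 0},
  {"delta_pos": [0, -0.02, 0], "roll": 0},
  {"delta_pos": [0, -0.01, 0], "roll": 0},
  {"delta_pos": [-0.01, 0, -0.015], "roll": 0},
  {"delta_pos": [-0.017, 0.0, -0.028], "roll": 0},
  {"delta_pos": [-0.017, 0.0, -0.028], "roll": 0},
  {"delta_pos": [-0.017, 0.0, -0.028], "roll": 0},
  {"delta_pos": [-0.017, 0.0, -0.028], "roll": 0},
  {"delta_pos": [-0.017, 0.0, -0.028], "roll": 0},
  {"delta_pos": [-0.017, 0.0, -0.028], "roll": 0},
  {"delta_pos": [-0.017, 0.001, -0.028], "roll": 0},
  {"delta_pos": [-0.017, 0.001, -0.028], "roll": 0},
  {"delta_pos": [-0.017, 0.001, -0.028], "roll": 0},
  {"delta_pos": [-0.017, 0.001, -0.028], "roll": 0},
  {"delta_pos": [-0.017, 0.001, -0.028], "roll": 0},
  {"delta_pos": [-0.017, 0.001, -0.028], "roll": 0},
  {"delta_pos": [-0.017, 0.001, -0.028], "roll": 0},
  {"delta_pos": [-0.01, 0, -0.015], "roll": 0},
])

```text
time_s: 12.72
tcp_pos: [0.6305, 0.2156, 0.1088]
orientation: [0.059, -0.025, 0.706, -0.706]
force: [-0.5, 0.1, 0.4]
width: 0.0169
```

```bash
python3 -c "
from h import *
go(.628,.242,.012,84)"
```

```text
t 12.72 tcp [0.6305 0.2156 0.1088] w 0.0169 jaw -83.2 q7 -1.98 tooly [ 0.048  0.003 -0.999] F [-0.5  0.1  0.4]
tool shift now [ 0.004   0.0966 -0.0268]
roll 0.224 shift after roll [ 0.0099  0.0966 -0.0252] alt -2.917
```

>>> send_rows([
  {"delta_pos": [0.002, 0, -0.014], "roll": 0},
  {"delta_pos": [0.002, 0, -0.012], "roll": 0},
  {"delta_pos": [0, 0, 0], "roll": 0.08},
  {"delta_pos": [0, 0, 0], "roll": 0.08},
  {"delta_pos": [0, 0, 0], "roll": 0.06},
  {"delta_pos": [0, 0.015, 0], "roll": 0},
  {"delta_pos": [0, 0.015, 0], "roll": 0},
  {"delta_pos": [0, 0.015, 0], "roll": 0},
  {"delta_pos": [0, 0.01, 0], "roll": 0},
])

```text
time_s: 13.47
tcp_pos: [0.6251, 0.2509, 0.0522]
orientation: [-0.017, 0.052, 0.709, -0.703]
force: [-0.6, -0.4, 0.1]
width: 0.0169
```

```bash
python3 -c "
from h import *
go(.627,.242,.012,84)"
```

```text
t 13.47 tcp [0.6251 0.2509 0.0522] w 0.0169 jaw -95.6 q7 -2.26 tooly [ 0.051  0.007 -0.999] F [-0.6 -0.4  0.1]
tool shift now [-0.0007  0.0401  0.0091]
roll 0.007 shift after roll [-0.0008  0.0401  0.0091] alt -3.134
```

>>> send_rows([
  {"delta_pos": [0, 0.01, 0.005], "roll": 0},
  {"delta_pos": [0, 0.01, 0.003], "roll": 0},
  {"delta_pos": [0, 0.01, 0], "roll": 0},
  {"delta_pos": [0, 0.007, 0], "roll": 0},
  {"delta_pos": [0, 0.003, 0], "roll": 0},
])

```text
time_s: 13.88
tcp_pos: [0.6246, 0.2395, 0.0065]
orientation: [-0.018, 0.05, 0.708, -0.704]
force: [-10.8, -4.6, 30.0]
width: 0.0174
```

```bash
python3 -c "
from h import *
go(.627,.242,.012,84)"
```

```text
t 13.88 tcp [0.6246 0.2395 0.0065] w 0.0174 jaw -95.5 q7 -2.26 tooly [ 0.046  0.004 -0.999] F [-10.8  -4.6  30. ]
tool shift now [-0.0024 -0.0054 -0.0028]
roll 0.008 shift after roll [-0.0024 -0.0054 -0.0028] alt -3.133
```

>>> send_rows([
  {"delta_pos": [0, -0.003, 0], "roll": 0},
  {"delta_pos": [0, 0, 0], "roll": 0},
  {"delta_pos": [0, 0, 0], "roll": 0},
  {"delta_pos": [0, 0, 0], "roll": 0},
  {"delta_pos": [0, -0.01, 0], "roll": 0},
  {"delta_pos": [0, -0.02, 0], "roll": 0},
  {"delta_pos": [0, -0.02, 0], "roll": 0},
  {"delta_pos": [0, -0.02, 0], "roll": 0},
  {"delta_pos": [0, -0.02, 0], "roll": 0},
], jaw=0.0)

```text
time_s: 14.63
tcp_pos: [0.6174, 0.238, 0.0986]
orientation: [-0.021, 0.047, 0.707, -0.705]
force: [0.0, -0.7, 0.5]
width: 0.0428
```

```bash
python3 -c "
from h import *
go(.4403,.222,.12,-10)
go(.4368,.304,.12,12)
go(.4425,.1037,.12,-24)
for n in('side','top'):
  c=capture(n)
  for b in blobs(c,.0115,(.55,.7),40): print(n,*b)
  cv2.imwrite('pics/p5.png',cv2.resize(c['img'][100:315,75:360,::-1],None,fx=2.5,fy=2.5,interpolation=2)) if n=='side' else 0"
```

```text
t 14.63 tcp [0.6174 0.238  0.0986] w 0.0428 jaw -95.5 q7 -2.23 tooly [ 0.037  0.001 -0.999] F [ 0.  -0.7  0.5]
tool shift now [ 0.1738 -0.0279  0.0327]
roll -1.492 shift after roll [ 0.0463 -0.0279 -0.1707] alt 1.65
t 14.63 tcp [0.6174 0.238  0.0986] w 0.0428 jaw -95.5 q7 -2.23 tooly [ 0.037  0.001 -0.999] F [ 0.  -0.7  0.5]
tool shift now [ 0.1852 -0.0279 -0.0486]
roll 1.266 shift after roll [ 0.1019 -0.0279  0.162 ] alt -1.876
t 14.63 tcp [0.6174 0.238  0.0986] w 0.0428 jaw -95.5 q7 -2.23 tooly [ 0.037  0.001 -0.999] F [ 0.  -0.7  0.5]
tool shift now [ 0.1604 -0.028   0.1503]
roll -1.247 shift after roll [ 0.1934 -0.028  -0.1043] alt 1.894
side [0.6267 0.2376] 170.3 [625.2 240.6] [25.2 65.1] [191. 288.]
side [0.6158 0.1739] 169.9 [614.4 176.6] [24.2 61.1] [215. 268.]
side [0.6945 0.1494] 90.0 [694.2 148.7] [28.3 16.6] [189. 246.]
top [0.6159 0.2407] 172.4 [615.7 241. ] [16.5 41.4] [150. 184.]
top [0.6137 0.1772] 168.5 [611.7 174.5] [26.6 65.4] [180. 186.]
```

View pics/p5.png

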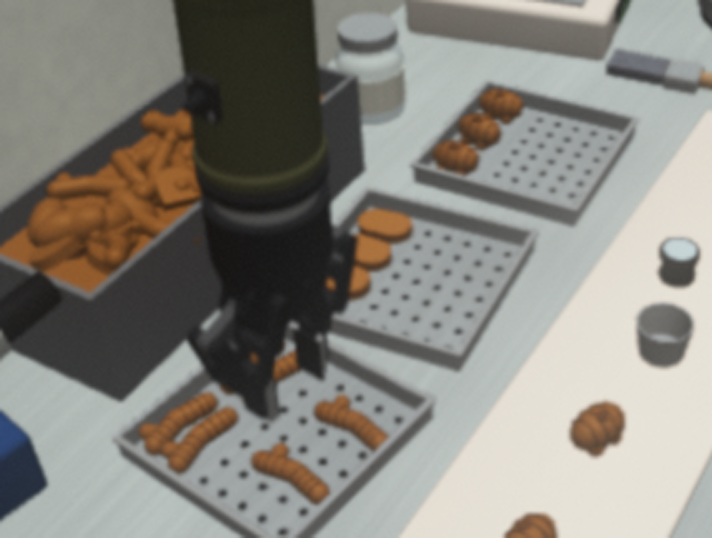

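Both fingers now lie flat and separate in the finger tray, near (290,475) and (350,420) in this crop. Next is the slice.

>>> send_rows([
  {"delta_pos": [0.015, -0.003, -0.004], "roll": 0},
  {"delta_pos": [0.022, -0.003, -0.006], "roll": 0},
  {"delta_pos": [0.022, -0.003, -0.006], "roll": 0},
  {"delta_pos": [0.022, -0.003, -0.006], "roll": 0},
  {"delta_pos": [0.022, -0.003, -0.006], "roll": 0},
  {"delta_pos": [0.022, -0.003, -0.006], "roll": 0},
  {"delta_pos": [0.022, -0.003, -0.006], "roll": 0},
  {"delta_pos": [0.022, -0.003, -0.005], "roll": 0},
  {"delta_pos": [0.014, -0.003, -0.004], "roll": 0},
  {"delta_pos": [0, 0, 0], "roll": -0.1},
  {"delta_pos": [0, 0, 0], "roll": -0.1},
  {"delta_pos": [0, 0, 0], "roll": -0.1},
  {"delta_pos": [0, 0, 0], "roll": -0.1},
  {"delta_pos": [0, 0, 0], "roll": -0.1},
  {"delta_pos": [0, 0, 0], "roll": -0.1},
  {"delta_pos": [0, 0, 0], "roll": -0.1},
  {"delta_pos": [0, 0, 0], "roll": -0.1},
  {"delta_pos": [0, 0, 0], "roll": -0.1},
  {"delta_pos": [0, 0, 0], "roll": -0.1},
], jaw=0.35)

```text
time_s: 16.32
tcp_pos: [0.4329, 0.3063, 0.1201]
orientation: [-0.339, 0.308, -0.621, 0.636]
force: [0.2, -1.0, -0.1]
width: 0.0579
```

>>> send_rows([
  {"delta_pos": [0, 0, 0], "roll": -0.1},
  {"delta_pos": [0, 0, 0], "roll": -0.1},
  {"delta_pos": [0, 0, 0], "roll": -0.1},
  {"delta_pos": [0, 0, 0], "roll": -0.1},
  {"delta_pos": [0, 0, 0], "roll": -0.1},
  {"delta_pos": [0, 0, 0], "roll": -0.1},
  {"delta_pos": [0, 0, 0], "roll": -0.1},
])

```text
time_s: 16.9
tcp_pos: [0.434, 0.3051, 0.1193]
orientation: [0.539, -0.516, 0.458, -0.483]
force: [0.7, -0.7, 0.8]
width: 0.0576
```

```bash
python3 -c "
from h import *
go(.4368,.304,.02,12)"
```

```text
t 16.9 tcp [0.434  0.3051 0.1193] w 0.0576 jaw 6.5 q7 -0.69 tooly [ 0.049  0.    -0.999] F [ 0.7 -0.7  0.8]
tool shift now [ 0.0009  0.0993 -0.0022]
roll -0.095 shift after roll [ 0.0007  0.0993 -0.0022] alt 3.046
```

>>> send_rows([
  {"delta_pos": [0, 0, 0], "roll": -0.09},
  {"delta_pos": [0, 0.015, 0], "roll": 0},
  {"delta_pos": [0, 0.015, 0], "roll": 0},
  {"delta_pos": [0, 0.015, 0], "roll": 0},
  {"delta_pos": [0, 0.015, 0], "roll": 0},
  {"delta_pos": [0, 0.015, 0], "roll": 0},
  {"delta_pos": [0, 0.01, 0], "roll": 0},
  {"delta_pos": [0, 0.005, 0], "roll": 0},
])

```text
time_s: 17.57
tcp_pos: [0.4425, 0.3051, 0.0274]
orientation: [0.562, -0.537, 0.43, -0.459]
force: [-0.4, 0.1, -0.0]
width: 0.0573
```

```bash
python3 -c "
from h import *
go(.4368,.304,.011,12)"
```

```text
t 17.57 tcp [0.4425 0.3051 0.0274] w 0.0573 jaw 12.1 q7 -0.69 tooly [ 0.055  0.002 -0.999] F [-0.4  0.1 -0. ]
tool shift now [-0.0003  0.0161 -0.0067]
roll 0.001 shift after roll [-0.0003  0.0161 -0.0067] alt -3.14
```

>>> send_rows([
  {"delta_pos": [0, 0.008, -0.006], "roll": 0},
  {"delta_pos": [0, 0.006, 0], "roll": 0},
  {"delta_pos": [0, 0.003, 0], "roll": 0},
  {"delta_pos": [0, 0.001, 0], "roll": 0},
])

```text
time_s: 17.9
tcp_pos: [0.437, 0.3036, 0.0073]
orientation: [0.562, -0.537, 0.43, -0.459]
force: [0.2, -0.3, -0.5]
width: 0.0577
```

```bash
python3 -c "
from h import *
go(.4368,.304,.010,12)"
```

```text
t 17.9 tcp [0.437  0.3036 0.0073] w 0.0577 jaw 12.1 q7 -0.72 tooly [ 0.054  0.002 -0.999] F [ 0.2 -0.3 -0.5]
tool shift now [-0.0004 -0.0027  0.    ]
roll 0.001 shift after roll [-0.0004 -0.0027  0.    ] alt -3.14
```

>>> send_rows([
  {"delta_pos": [0, 0, 0], "roll": 0},
  {"delta_pos": [0, 0, 0], "roll": 0},
  {"delta_pos": [0, 0, 0], "roll": 0},
  {"delta_pos": [0, 0, 0], "roll": 0},
  {"delta_pos": [0, 0, 0], "roll": 0},
  {"delta_pos": [0, 0, 0], "roll": 0},
  {"delta_pos": [0, 0, 0], "roll": 0},
  {"delta_pos": [0, 0, 0], "roll": 0},
], jaw=-1, squeeze=30)

```text
time_s: 18.57
tcp_pos: [0.4375, 0.3052, 0.011]
orientation: [0.563, -0.536, 0.43, -0.459]
force: [0.7, 0.4, 0.1]
width: 0.0332
```

>>> send_rows([
  {"delta_pos": [0, -0.01, 0], "roll": 0},
  {"delta_pos": [0, -0.015, 0], "roll": 0},
  {"delta_pos": [0, -0.02, 0], "roll": 0},
  {"delta_pos": [0, -0.02, 0], "roll": 0},
  {"delta_pos": [0, -0.015, 0], "roll": 0},
])

```text
time_s: 18.98
tcp_pos: [0.4299, 0.3032, 0.0917]
orientation: [0.56, -0.539, 0.431, -0.458]
force: [0.2, -0.5, 0.4]
width: 0.0333
```

```bash
python3 -c "
from h import *
go(.633,.001,.09,5.7)"
```

```text
t 18.98 tcp [0.4299 0.3032 0.0917] w 0.0333 jaw 12.1 q7 -0.62 tooly [ 0.048 -0.001 -0.999] F [ 0.2 -0.5  0.4]
tool shift now [0.338  0.0117 0.1348]
roll 0.112 shift after roll [0.3208 0.0117 0.1718] alt -3.029
```

>>> send_rows([
  {"delta_pos": [0.012, 0, 0.005], "roll": 0},
  {"delta_pos": [0.0235, 0.001, 0.0095], "roll": 0},
  {"delta_pos": [0.0235, 0.001, 0.0095], "roll": 0},
  {"delta_pos": [0.0235, 0.001, 0.0095], "roll": 0},
  {"delta_pos": [0.0235, 0.001, 0.0095], "roll": 0},
  {"delta_pos": [0.0235, 0.001, 0.0095], "roll": 0},
  {"delta_pos": [0.0235, 0.001, 0.0095], "roll": 0},
  {"delta_pos": [0.0235, 0.001, 0.0095], "roll": 0},
  {"delta_pos": [0.0235, 0.001, 0.0095], "roll": 0},
  {"delta_pos": [0.0235, 0.001, 0.0095], "roll": 0},
  {"delta_pos": [0.0235, 0.001, 0.0095], "roll": 0},
  {"delta_pos": [0.0235, 0.001, 0.0095], "roll": 0},
  {"delta_pos": [0.0235, 0.001, 0.0095], "roll": 0},
  {"delta_pos": [0.0235, 0.001, 0.0095], "roll": 0},
  {"delta_pos": [0.0235, 0, 0.009], "roll": 0},
  {"delta_pos": [0.01, 0, 0.004], "roll": 0},
  {"delta_pos": [0, 0, 0], "roll": 0.06},
  {"delta_pos": [0, 0, 0], "roll": 0.05},
  {"delta_pos": [0, 0.01, 0], "roll": 0},
  {"delta_pos": [0, 0.01, 0], "roll": 0},
])

```text
time_s: 20.65
tcp_pos: [0.66, -0.0184, 0.0912]
orientation: [0.544, -0.506, 0.456, -0.49]
force: [-0.5, 0.5, -1.2]
width: 0.0333
```

```bash
python3 -c "
from h import *
go(.633,.001,.007,5.7)
c=capture('side')
cv2.imwrite('pics/p6.png',cv2.resize(c['img'][130:270,150:330,::-1],None,fx=3.5,fy=3.5,interpolation=2))"
```

```text
t 20.65 tcp [ 0.66   -0.0184  0.0912] w 0.0333 jaw 6.1 q7 -0.05 tooly [ 0.072  0.008 -0.997] F [-0.5  0.5 -1.2]
tool shift now [-0.0221  0.0822 -0.0308]
roll 0.006 shift after roll [-0.0219  0.0822 -0.0309] alt -3.135
```

View pics/p6.png

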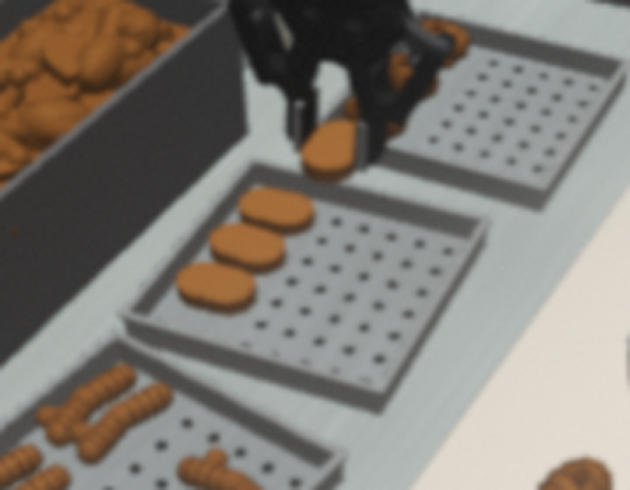

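The slice is still held, seen at (330,150), above and beyond the clear area. I'll pull it back toward the robot and lower it.

>>> send_rows([
  {"delta_pos": [-0.008, 0.003, -0.01], "roll": 0},
  {"delta_pos": [-0.008, 0.005, -0.012], "roll": 0},
  {"delta_pos": [-0.006, 0.01, -0.01], "roll": 0},
  {"delta_pos": [0, 0.01, 0], "roll": 0},
  {"delta_pos": [0, 0.01, 0], "roll": 0},
  {"delta_pos": [0, 0.01, 0], "roll": 0},
])

```text
time_s: 21.2
tcp_pos: [0.6251, 0.0058, 0.034]
orientation: [0.547, -0.51, 0.454, -0.484]
force: [-0.1, 0.6, -0.2]
width: 0.0331
```

```bash
python3 -c "
from h import *
go(.633,.001,.008,5.7)"
```

```text
t 21.2 tcp [0.6251 0.0058 0.034 ] w 0.0331 jaw 6.7 q7 -0.1 tooly [ 0.067  0.011 -0.998] F [-0.1  0.6 -0.2]
tool shift now [0.0058 0.0265 0.0055]
roll 0.018 shift after roll [0.0057 0.0265 0.0056] alt -3.123
```

>>> send_rows([
  {"delta_pos": [0.004, 0.006, 0.003], "roll": 0},
  {"delta_pos": [0, 0.007, 0], "roll": 0},
  {"delta_pos": [0, 0.005, 0], "roll": 0},
  {"delta_pos": [0, 0.002, 0], "roll": 0},
])

```text
time_s: 21.53
tcp_pos: [0.6305, 0.0012, 0.009]
orientation: [0.546, -0.51, 0.455, -0.484]
force: [0.2, 0.1, -0.7]
width: 0.033
```

```bash
python3 -c "
from h import *
go(.63,.001,.008,5.7)"
```

```text
t 21.53 tcp [0.6305 0.0012 0.009 ] w 0.033 jaw 6.7 q7 -0.11 tooly [ 0.063  0.011 -0.998] F [ 0.2  0.1 -0.7]
tool shift now [ 0.0002  0.0009 -0.0006]
roll 0.018 shift after roll [ 0.0002  0.0009 -0.0006] alt -3.123
```

>>> send_rows([
  {"delta_pos": [0, 0, 0], "roll": 0},
  {"delta_pos": [0, 0, 0], "roll": 0},
  {"delta_pos": [0, 0, 0], "roll": 0},
  {"delta_pos": [0, 0, 0], "roll": 0},
  {"delta_pos": [0, -0.01, 0], "roll": 0},
  {"delta_pos": [0, -0.02, 0], "roll": 0},
  {"delta_pos": [0, -0.02, 0], "roll": 0},
  {"delta_pos": [0, -0.02, 0], "roll": 0},
  {"delta_pos": [0, -0.02, 0], "roll": 0},
], jaw=0.05)

```text
time_s: 22.28
tcp_pos: [0.6224, -0.0001, 0.1009]
orientation: [0.545, -0.512, 0.457, -0.482]
force: [0.1, 0.0, -1.0]
width: 0.0451
```

```bash
python3 -c "
from h import *
go(.4425,.1037,.11,-24)
for n in('side','top'):
  c=capture(n)
  for b in blobs(c,.008,(.4,.7),40): print(n,*b)"
```

```text
t 22.28 tcp [ 6.224e-01 -1.000e-04  1.009e-01] w 0.0451 jaw 6.7 q7 -0.06 tooly [ 0.057  0.012 -0.998] F [ 0.1  0.  -1. ]
tool shift now [-0.1243 -0.0181 -0.1657]
roll 0.537 shift after roll [-0.0221 -0.0181 -0.2059] alt -2.605
side [0.4449 0.2071] 81.8 [444.6 206.5] [40.5 24.3] [286. 315.]
side [0.6288 0.2353] 170.4 [627.2 238.4] [25.3 65.5] [191. 288.]
side [0.4481 0.0835] 72.9 [447.9  83.6] [42.3 25.7] [314. 269.]
side [0.6177 0.1713] 169.9 [616.4 174.1] [24.3 61.4] [215. 268.]
side [ 0.6305 -0.0038] 101.3 [630.5  -4.4] [31.4 49.4] [254. 213.]
side [ 0.5101 -1.4149] 95.6 [  593.4 -1521.9] [ 685.7 1468.3] [440.  37.]
top [0.4438 0.1053] 66.9 [444.5 105.4] [44.6 29. ] [212. 269.]
top [0.4412 0.2258] 78.9 [442.  225.1] [45.3 28.9] [152. 269.]
top [ 0.5084 -0.4378] 6.4 [ 509.7 -437.5] [94.6 20.1] [479. 241.]
top [0.6145 0.1778] 168.6 [612.7 175.8] [25.5 65.6] [180. 186.]
top [0.6276 0.2409] 170.7 [625.8 238.8] [26.5 67.2] [150. 179.]
```

>>> send_rows([
  {"delta_pos": [-0.006, -0.002, -0.008], "roll": 0},
  {"delta_pos": [-0.0115, -0.0015, -0.0155], "roll": 0},
  {"delta_pos": [-0.0115, -0.0015, -0.0155], "roll": 0},
  {"delta_pos": [-0.0115, -0.0015, -0.0155], "roll": 0},
  {"delta_pos": [-0.0115, -0.0015, -0.0155], "roll": 0},
  {"delta_pos": [-0.0115, -0.0015, -0.0155], "roll": 0},
  {"delta_pos": [-0.0115, -0.0015, -0.0155], "roll": 0},
  {"delta_pos": [-0.0115, -0.0015, -0.0155], "roll": 0},
  {"delta_pos": [-0.0115, -0.0015, -0.0155], "roll": 0},
  {"delta_pos": [-0.0115, -0.0015, -0.0155], "roll": 0},
  {"delta_pos": [-0.0115, -0.0015, -0.0155], "roll": 0},
  {"delta_pos": [-0.004, -0.001, -0.005], "roll": 0},
  {"delta_pos": [0, 0, 0], "roll": 0.1},
  {"delta_pos": [0, 0, 0], "roll": 0.1},
  {"delta_pos": [0, 0, 0], "roll": 0.1},
  {"delta_pos": [0, 0, 0], "roll": 0.1},
  {"delta_pos": [0, 0, 0], "roll": 0.1},
], jaw=0.4)

```text
time_s: 23.8
tcp_pos: [0.4202, 0.1099, 0.1068]
orientation: [-0.408, 0.374, -0.579, 0.599]
force: [-0.5, 0.2, -0.0]
width: 0.0597
```

```bash
python3 -c "
from h import *
go(.4425,.1037,.013,-24)"
```

```text
t 23.8 tcp [0.4202 0.1099 0.1068] w 0.0597 jaw -22.9 q7 -0.69 tooly [ 0.056  0.003 -0.998] F [-0.5  0.2 -0. ]
tool shift now [-0.0007  0.0949  0.0182]
roll 0.019 shift after roll [-0.001   0.0949  0.0182] alt -3.123
```

>>> send_rows([
  {"delta_pos": [0, 0.006, 0.008], "roll": 0.015},
  {"delta_pos": [0, 0.012, 0.008], "roll": 0},
  {"delta_pos": [0, 0.012, 0.002], "roll": 0},
  {"delta_pos": [0, 0.012, 0], "roll": 0},
  {"delta_pos": [0, 0.008, 0], "roll": 0},
])

```text
time_s: 24.22
tcp_pos: [0.4416, 0.1016, 0.0573]
orientation: [-0.402, 0.366, -0.582, 0.605]
force: [-0.3, -0.2, -0.3]
width: 0.0596
```

```bash
python3 -c "
from h import *
go(.4425,.1037,.012,-24)"
```

```text
t 24.22 tcp [0.4416 0.1016 0.0573] w 0.0596 jaw -24.2 q7 -0.77 tooly [ 0.061  0.001 -0.998] F [-0.3 -0.2 -0.3]
tool shift now [-0.0012  0.0453 -0.0025]
roll -0.003 shift after roll [-0.0012  0.0453 -0.0025] alt 3.139
```

>>> send_rows([
  {"delta_pos": [-0.001, 0.008, -0.003], "roll": 0},
  {"delta_pos": [0, 0.011, 0], "roll": 0},
  {"delta_pos": [0, 0.011, 0], "roll": 0},
  {"delta_pos": [0, 0.008, 0], "roll": 0},
  {"delta_pos": [0, 0.004, 0], "roll": 0},
  {"delta_pos": [0, 0.001, 0], "roll": 0},
])

```text
time_s: 24.72
tcp_pos: [0.4395, 0.1038, 0.0095]
orientation: [-0.401, 0.367, -0.582, 0.604]
force: [-0.5, -0.1, 0.5]
width: 0.0603
```

```bash
python3 -c "
from h import *
go(.4425,.1037,.012,-24)"
```

```text
t 24.72 tcp [0.4395 0.1038 0.0095] w 0.0603 jaw -24.2 q7 -0.85 tooly [ 0.057  0.001 -0.998] F [-0.5 -0.1  0.5]
tool shift now [-0.0012 -0.0023  0.0029]
roll -0.003 shift after roll [-0.0012 -0.0023  0.0029] alt 3.139
```

>>> send_rows([
  {"delta_pos": [0, 0, 0.002], "roll": 0},
  {"delta_pos": [0, 0, 0], "roll": 0},
  {"delta_pos": [0, 0, 0], "roll": 0},
  {"delta_pos": [0, 0, 0], "roll": 0},
  {"delta_pos": [0, 0, 0], "roll": 0},
  {"delta_pos": [0, 0, 0], "roll": 0},
  {"delta_pos": [0, 0, 0], "roll": 0},
  {"delta_pos": [0, 0, 0], "roll": 0},
], jaw=-1, squeeze=35)

```text
time_s: 25.38
tcp_pos: [0.4431, 0.1032, 0.0117]
orientation: [-0.402, 0.366, -0.582, 0.605]
force: [0.4, 0.1, -0.3]
width: 0.0305
```

>>> send_rows([
  {"delta_pos": [0, -0.01, 0], "roll": 0},
  {"delta_pos": [0, -0.02, 0], "roll": 0},
  {"delta_pos": [0, -0.02, 0], "roll": 0},
  {"delta_pos": [0, -0.02, 0], "roll": 0},
  {"delta_pos": [0, -0.02, 0], "roll": 0},
  {"delta_pos": [0, -0.01, 0], "roll": 0},
])

```text
time_s: 25.88
tcp_pos: [0.4334, 0.1038, 0.1156]
orientation: [-0.401, 0.369, -0.583, 0.602]
force: [0.3, 0.1, -0.1]
width: 0.0303
```

```bash
python3 -c "
from h import *
go(.631,-.252,.11,2)"
```

```text
t 25.88 tcp [0.4334 0.1038 0.1156] w 0.0303 jaw -24.0 q7 -0.7 tooly [ 0.053  0.002 -0.999] F [ 0.3  0.1 -0.1]
tool shift now [0.2451 0.0155 0.3246]
roll -0.454 shift after roll [0.3626 0.0155 0.1843] alt 2.688
```

>>> send_rows([
  {"delta_pos": [0.007, 0.001, 0.009], "roll": 0},
  {"delta_pos": [0.0137, 0.001, 0.0182], "roll": 0},
  {"delta_pos": [0.0137, 0.001, 0.0182], "roll": 0},
  {"delta_pos": [0.0137, 0.001, 0.0182], "roll": 0},
  {"delta_pos": [0.0137, 0.001, 0.0182], "roll": 0},
  {"delta_pos": [0.0137, 0.001, 0.0182], "roll": 0},
  {"delta_pos": [0.0137, 0.001, 0.0182], "roll": 0},
  {"delta_pos": [0.0137, 0.001, 0.0182], "roll": 0},
  {"delta_pos": [0.0137, 0.001, 0.0182], "roll": 0},
  {"delta_pos": [0.0137, 0.001, 0.0182], "roll": 0},
  {"delta_pos": [0.0137, 0.001, 0.0182], "roll": 0},
  {"delta_pos": [0.0137, 0.001, 0.0182], "roll": 0},
  {"delta_pos": [0.0137, 0.001, 0.0182], "roll": 0},
  {"delta_pos": [0.0137, 0.001, 0.0182], "roll": 0},
  {"delta_pos": [0.0137, 0.001, 0.0182], "roll": 0},
  {"delta_pos": [0.0137, 0.001, 0.0182], "roll": 0},
  {"delta_pos": [0.0137, 0, 0.0182], "roll": 0},
  {"delta_pos": [0.007, 0, 0.009], "roll": 0},
])

```text
time_s: 27.38
tcp_pos: [0.6269, -0.2649, 0.1037]
orientation: [-0.4, 0.372, -0.582, 0.603]
force: [-0.9, -0.8, -0.1]
width: 0.0305
```

>>> send_rows([
  {"delta_pos": [0, 0, 0], "roll": -0.1},
  {"delta_pos": [0, 0, 0], "roll": -0.1},
  {"delta_pos": [0, 0, 0], "roll": -0.1},
  {"delta_pos": [0, 0, 0], "roll": -0.08},
  {"delta_pos": [0, 0, 0], "roll": -0.06},
])

```text
time_s: 27.8
tcp_pos: [0.6232, -0.277, 0.0964]
orientation: [0.517, -0.5, 0.48, -0.503]
force: [0.1, -0.4, -0.6]
width: 0.0305
```

```bash
python3 -c "
from h import *
go(.631,-.252,.009,2)"
```

```text
t 27.8 tcp [ 0.6232 -0.277   0.0964] w 0.0305 jaw 2.0 q7 0.28 tooly [ 0.04  -0.005 -0.999] F [ 0.1 -0.4 -0.6]
tool shift now [-0.0253  0.0875  0.0052]
roll 0.0 shift after roll [-0.0253  0.0875  0.0051] alt -3.142
```

>>> send_rows([
  {"delta_pos": [-0.009, 0.0, 0.003], "roll": 0},
  {"delta_pos": [-0.009, 0.005, 0.002], "roll": 0},
  {"delta_pos": [-0.005, 0.01, 0], "roll": 0},
  {"delta_pos": [0, 0.012, 0], "roll": 0},
  {"delta_pos": [0, 0.012, 0], "roll": 0},
  {"delta_pos": [0, 0.012, 0], "roll": 0},
  {"delta_pos": [0, 0.008, 0], "roll": 0},
])

```text
time_s: 28.38
tcp_pos: [0.6285, -0.2534, 0.0294]
orientation: [0.516, -0.499, 0.482, -0.503]
force: [-1.2, 0.2, -0.4]
width: 0.0302
```

```bash
python3 -c "
from h import *
go(.631,-.252,.009,2)"
```

```text
t 28.38 tcp [ 0.6285 -0.2534  0.0294] w 0.0302 jaw 1.8 q7 0.22 tooly [ 0.038 -0.005 -0.999] F [-1.2  0.2 -0.4]
tool shift now [-0.0014  0.0205  0.0018]
roll -0.004 shift after roll [-0.0014  0.0205  0.0018] alt 3.137
```

>>> send_rows([
  {"delta_pos": [-0.001, 0.006, 0], "roll": 0},
  {"delta_pos": [0, 0.006, 0], "roll": 0},
  {"delta_pos": [0, 0.004, 0], "roll": 0},
  {"delta_pos": [0, 0.001, 0], "roll": 0},
])

```text
time_s: 28.72
tcp_pos: [0.6268, -0.252, 0.0062]
orientation: [0.515, -0.5, 0.484, -0.501]
force: [0.3, -0.9, -0.7]
width: 0.0305
```

```bash
python3 -c "
from h import *
go(.631,-.252,.009,2)"
```

```text
t 28.72 tcp [ 0.6268 -0.252   0.0062] w 0.0305 jaw 1.7 q7 0.21 tooly [ 0.032 -0.003 -0.999] F [ 0.3 -0.9 -0.7]
tool shift now [ 0.0002 -0.0027  0.0043]
roll -0.005 shift after roll [ 0.0002 -0.0027  0.0043] alt 3.137
```

Right at the floor; release, rise and start back.

>>> send_rows([
  {"delta_pos": [0, 0, 0], "roll": 0},
  {"delta_pos": [0, 0, 0], "roll": 0},
  {"delta_pos": [0, 0, 0], "roll": 0},
  {"delta_pos": [0, 0, 0], "roll": 0},
  {"delta_pos": [0, -0.01, 0], "roll": 0},
  {"delta_pos": [0, -0.02, 0], "roll": 0},
  {"delta_pos": [0, -0.02, 0], "roll": 0},
  {"delta_pos": [0, -0.02, 0], "roll": 0},
  {"delta_pos": [0, -0.02, 0], "roll": 0},
  {"delta_pos": [0, -0.015, 0], "roll": 0},
], jaw=0.0)

```text
time_s: 29.55
tcp_pos: [0.6225, -0.2519, 0.1178]
orientation: [0.514, -0.5, 0.484, -0.501]
force: [0.1, -0.4, 0.4]
width: 0.0433
```

```bash
python3 -c "
from h import *
go(.4403,.222,.115,-10)
for n in('side','top'):
  c=capture(n)
  for b in blobs(c,.019,(.4,.7),40): print(n,*b) if b[0][1]<.0 else 0"
```

```text
t 29.55 tcp [ 0.6225 -0.2519  0.1178] w 0.0433 jaw 1.7 q7 0.24 tooly [ 0.031 -0.002 -1.   ] F [ 0.1 -0.4  0.4]
tool shift now [-0.479  -0.0039 -0.1682]
roll 0.204 shift after roll [-0.435  -0.0039 -0.2617] alt -2.938
side [ 0.6276 -0.2603] 101.1 [ 627.6 -261.3] [25.7 49.8] [305. 152.]
side [ 0.5074 -1.3799] 95.1 [  587.9 -1488.5] [ 674.  1439.4] [440.  36.]
top [ 0.6258 -0.2509] 97.5 [ 626.3 -251.1] [31.9 44.1] [387. 183.]
```

>>> send_rows([
  {"delta_pos": [-0.012, 0, -0.004], "roll": 0},
  {"delta_pos": [-0.025, 0, -0.009], "roll": 0},
  {"delta_pos": [-0.025, 0, -0.009], "roll": 0},
  {"delta_pos": [-0.025, 0, -0.009], "roll": 0},
  {"delta_pos": [-0.025, 0, -0.009], "roll": 0},
  {"delta_pos": [-0.025, 0, -0.009], "roll": 0},
  {"delta_pos": [-0.025, 0, -0.009], "roll": 0},
  {"delta_pos": [-0.025, 0, -0.009], "roll": 0},
  {"delta_pos": [-0.025, 0, -0.009], "roll": 0},
  {"delta_pos": [-0.025, 0, -0.009], "roll": 0},
  {"delta_pos": [-0.025, 0, -0.009], "roll": 0},
  {"delta_pos": [-0.025, 0, -0.009], "roll": 0},
  {"delta_pos": [-0.025, 0, -0.009], "roll": 0},
  {"delta_pos": [-0.025, 0, -0.009], "roll": 0},
  {"delta_pos": [-0.025, 0, -0.009], "roll": 0},
  {"delta_pos": [-0.025, 0, -0.009], "roll": 0},
  {"delta_pos": [-0.025, 0, -0.009], "roll": 0},
  {"delta_pos": [-0.02, 0, -0.008], "roll": 0},
  {"delta_pos": [0, 0, 0], "roll": 0.1},
  {"delta_pos": [0, 0, 0], "roll": 0.1},
], jaw=0.4)

```text
time_s: 31.32
tcp_pos: [0.422, 0.2047, 0.098]
orientation: [-0.457, 0.455, -0.534, 0.546]
force: [0.4, 0.4, -0.1]
width: 0.0597
```

```bash
python3 -c "
from h import *
go(.4403,.222,.013,-10)"
```

```text
t 31.32 tcp [0.422  0.2047 0.098 ] w 0.0597 jaw -9.6 q7 -0.75 tooly [ 0.013 -0.01  -1.   ] F [ 0.4  0.4 -0.1]
tool shift now [-0.0208  0.0851  0.0139]
roll 0.007 shift after roll [-0.0209  0.0851  0.0138] alt -3.135
```

Tilt is down to under 1°.

>>> send_rows([
  {"delta_pos": [-0.007, 0, 0.006], "roll": 0},
  {"delta_pos": [-0.009, 0.005, 0.006], "roll": 0},
  {"delta_pos": [-0.004, 0.01, 0.002], "roll": 0},
  {"delta_pos": [0, 0.012, 0], "roll": 0},
  {"delta_pos": [0, 0.008, 0], "roll": 0},
])

```text
time_s: 31.73
tcp_pos: [0.4335, 0.2241, 0.0591]
orientation: [-0.457, 0.457, -0.533, 0.546]
force: [0.5, -0.7, 0.1]
width: 0.0601
```

```bash
python3 -c "
from h import *
go(.4403,.222,.012,-10)"
```

```text
t 31.73 tcp [0.4335 0.2241 0.0591] w 0.0601 jaw -9.5 q7 -0.86 tooly [ 0.011 -0.014 -1.   ] F [ 0.5 -0.7  0.1]
tool shift now [0.0004 0.0472 0.0064]
roll 0.009 shift after roll [0.0004 0.0472 0.0064] alt -3.133
```

>>> send_rows([
  {"delta_pos": [0, 0.008, 0.006], "roll": 0},
  {"delta_pos": [0, 0.011, 0], "roll": 0},
  {"delta_pos": [0, 0.011, 0], "roll": 0},
  {"delta_pos": [0, 0.008, 0], "roll": 0},
  {"delta_pos": [0, 0.004, 0], "roll": 0},
  {"delta_pos": [0, 0.001, 0], "roll": 0},
])

```text
time_s: 32.23
tcp_pos: [0.4329, 0.219, 0.0063]
orientation: [-0.453, 0.461, -0.535, 0.544]
force: [-0.1, 0.1, -0.4]
width: 0.0596
```

```bash
python3 -c "
from h import *
go(.4403,.222,.012,-10)"
```

```text
t 32.23 tcp [0.4329 0.219  0.0063] w 0.0596 jaw -9.5 q7 -0.92 tooly [-0.    -0.018 -1.   ] F [-0.1  0.1 -0.4]
tool shift now [-0.004  -0.0058  0.0068]
roll 0.01 shift after roll [-0.0041 -0.0058  0.0067] alt -3.132
```

>>> send_rows([
  {"delta_pos": [-0.004, -0.005, 0.006], "roll": 0},
  {"delta_pos": [0, 0, 0], "roll": 0},
  {"delta_pos": [0, 0, 0], "roll": 0},
  {"delta_pos": [0, 0, 0], "roll": 0},
  {"delta_pos": [0, 0, 0], "roll": 0},
  {"delta_pos": [0, 0, 0], "roll": 0},
  {"delta_pos": [0, 0, 0], "roll": 0},
  {"delta_pos": [0, 0, 0], "roll": 0},
  {"delta_pos": [0, 0, 0], "roll": 0},
], jaw=-1, squeeze=35)

```text
time_s: 32.98
tcp_pos: [0.4416, 0.2232, 0.0135]
orientation: [-0.454, 0.46, -0.534, 0.545]
force: [-0.1, 0.6, 0.4]
width: 0.0301
```

>>> send_rows([
  {"delta_pos": [0, -0.01, 0], "roll": 0},
  {"delta_pos": [0, -0.02, 0], "roll": 0},
  {"delta_pos": [0, -0.02, 0], "roll": 0},
  {"delta_pos": [0, -0.02, 0], "roll": 0},
  {"delta_pos": [0, -0.02, 0], "roll": 0},
  {"delta_pos": [0, -0.01, 0], "roll": 0},
])

```text
time_s: 33.48
tcp_pos: [0.438, 0.2244, 0.1173]
orientation: [-0.452, 0.463, -0.535, 0.543]
force: [0.5, -0.5, 0.3]
width: 0.0302
```

```bash
python3 -c "
from h import *
go(.629,-.182,.11,2)"
```

```text
t 33.48 tcp [0.438  0.2244 0.1173] w 0.0302 jaw -9.3 q7 -0.8 tooly [-0.004 -0.019 -1.   ] F [ 0.5 -0.5  0.3]
tool shift now [0.3698 0.0142 0.2544]
roll -0.198 shift after roll [0.4126 0.0142 0.1767] alt 2.944
```

>>> send_rows([
  {"delta_pos": [0.01, 0, 0.007], "roll": 0},
  {"delta_pos": [0.021, 0, 0.0145], "roll": 0},
  {"delta_pos": [0.021, 0, 0.0145], "roll": 0},
  {"delta_pos": [0.021, 0, 0.0145], "roll": 0},
  {"delta_pos": [0.021, 0, 0.0145], "roll": 0},
  {"delta_pos": [0.021, 0, 0.0145], "roll": 0},
  {"delta_pos": [0.021, 0, 0.0145], "roll": 0},
  {"delta_pos": [0.021, 0, 0.0145], "roll": 0},
  {"delta_pos": [0.021, 0, 0.0145], "roll": 0},
  {"delta_pos": [0.021, 0, 0.0145], "roll": 0},
  {"delta_pos": [0.021, 0, 0.0145], "roll": 0},
  {"delta_pos": [0.021, 0, 0.0145], "roll": 0},
  {"delta_pos": [0.021, 0, 0.0145], "roll": 0},
  {"delta_pos": [0.021, 0, 0.0145], "roll": 0},
  {"delta_pos": [0.021, 0, 0.0145], "roll": 0},
  {"delta_pos": [0.021, 0, 0.0145], "roll": 0},
  {"delta_pos": [0.021, 0, 0.0145], "roll": 0},
  {"delta_pos": [0.01, 0, 0.007], "roll": 0},
  {"delta_pos": [0, 0, 0], "roll": -0.1},
  {"delta_pos": [0, 0, 0], "roll": -0.1},
])

```text
time_s: 35.15
tcp_pos: [0.6323, -0.1814, 0.1316]
orientation: [-0.509, 0.516, -0.483, 0.492]
force: [0.3, 0.5, -0.6]
width: 0.0302
```

```bash
python3 -c "
from h import *
go(.629,-.182,.010,2)"
```

```text
t 35.15 tcp [ 0.6323 -0.1814  0.1316] w 0.0302 jaw 2.9 q7 0.12 tooly [ 0.003 -0.017 -1.   ] F [ 0.3  0.5 -0.6]
tool shift now [-0.0016  0.1216 -0.0035]
roll 0.015 shift after roll [-0.0016  0.1216 -0.0036] alt -3.127
```

>>> send_rows([
  {"delta_pos": [-0.001, 0.01, -0.003], "roll": 0},
  {"delta_pos": [0, 0.015, 0], "roll": 0},
  {"delta_pos": [0, 0.015, 0], "roll": 0},
  {"delta_pos": [0, 0.015, 0], "roll": 0},
  {"delta_pos": [0, 0.015, 0], "roll": 0},
  {"delta_pos": [0, 0.015, 0], "roll": 0},
  {"delta_pos": [0, 0.008, 0], "roll": 0},
])

```text
time_s: 35.73
tcp_pos: [0.6272, -0.1763, 0.0336]
orientation: [-0.507, 0.512, -0.486, 0.494]
force: [-0.6, -0.1, 0.2]
width: 0.0303
```

```bash
python3 -c "
from h import *
go(.629,-.182,.010,2)"
```

```text
t 35.73 tcp [ 0.6272 -0.1763  0.0336] w 0.0303 jaw 2.3 q7 0.07 tooly [ 0.002 -0.013 -1.   ] F [-0.6 -0.1  0.2]
tool shift now [0.0055 0.0237 0.0016]
roll 0.005 shift after roll [0.0054 0.0237 0.0016] alt -3.137
```

>>> send_rows([
  {"delta_pos": [0.004, 0.006, 0.001], "roll": 0},
  {"delta_pos": [0, 0.008, 0], "roll": 0},
  {"delta_pos": [0, 0.005, 0], "roll": 0},
  {"delta_pos": [0, 0.001, 0], "roll": 0},
])

```text
time_s: 36.07
tcp_pos: [0.6263, -0.1785, 0.0098]
orientation: [-0.506, 0.512, -0.488, 0.493]
force: [-0.1, -0.3, -0.6]
width: 0.0302
```

```bash
python3 -c "
from h import *
go(.629,-.182,.010,2)"
```

```text
t 36.07 tcp [ 0.6263 -0.1785  0.0098] w 0.0302 jaw 2.1 q7 0.06 tooly [-0.002 -0.011 -1.   ] F [-0.1 -0.3 -0.6]
tool shift now [ 0.0036 -0.0002  0.0026]
roll 0.002 shift after roll [ 0.0036 -0.0002  0.0026] alt -3.139
```

>>> send_rows([
  {"delta_pos": [0, 0.001, 0], "roll": 0},
  {"delta_pos": [0, 0, 0], "roll": 0},
  {"delta_pos": [0, 0, 0], "roll": 0},
  {"delta_pos": [0, 0, 0], "roll": 0},
  {"delta_pos": [0, -0.01, 0], "roll": 0},
  {"delta_pos": [0, -0.02, 0], "roll": 0},
  {"delta_pos": [0, -0.025, 0], "roll": 0},
  {"delta_pos": [0, -0.025, 0], "roll": 0},
  {"delta_pos": [0, -0.025, 0], "roll": 0},
  {"delta_pos": [0, -0.025, 0], "roll": 0},
  {"delta_pos": [0.02, -0.01, -0.01], "roll": 0},
  {"delta_pos": [0.03, 0, -0.02], "roll": 0},
  {"delta_pos": [0.03, 0, -0.02], "roll": 0},
  {"delta_pos": [0.03, 0, -0.02], "roll": 0},
  {"delta_pos": [0.03, 0, -0.02], "roll": 0},
  {"delta_pos": [0.03, 0, -0.02], "roll": 0},
  {"delta_pos": [0.03, 0, -0.02], "roll": 0},
  {"delta_pos": [0.03, 0, -0.02], "roll": 0},
  {"delta_pos": [0.02, 0, -0.01], "roll": 0},
], jaw=0.0)

```text
time_s: 37.65
tcp_pos: [0.483, -0.4335, 0.1804]
orientation: [0.515, -0.513, 0.474, -0.496]
force: [-0.3, -0.8, -0.7]
width: 0.0425
```

```bash
python3 -c "
from h import *
go(.45,-.35,.15)
c=capture('top');s=capture('side')
for b in blobs(c,.012,(.4,.7),40): print(*b)
a=cv2.resize(c['img'][105:225,100:440,::-1],(760,268),interpolation=2);b=cv2.resize(s['img'][120:330,100:400,::-1],(460,322),interpolation=2)
o=np.zeros((590,760,3),np.uint8);o[:268]=a;o[268:,:460]=b;cv2.imwrite('pics/p7.png',o)"
```

```text
t 37.65 tcp [ 0.483  -0.4335  0.1804] w 0.0425 jaw 3.3 q7 0.64 tooly [ 0.025 -0.019 -1.   ] F [-0.3 -0.8 -0.7]
tool shift now [-0.0858  0.0281 -0.0288]
[ 0.508  -0.4362] 6.5 [ 509.2 -436.4] [94.3 19.4] [479. 241.]
[ 0.6279 -0.253 ] 96.2 [ 628.1 -252.9] [32.2 44.3] [388. 183.]
[ 0.628  -0.1793] 93.7 [ 626.7 -179.8] [32.1 44.1] [352. 182.]
[0.6293 0.0014] 97.9 [628.7   1.2] [34.3 47.8] [265. 180.]
[0.6135 0.1772] 168.7 [611.7 175.1] [25.4 65.3] [180. 186.]
[0.6263 0.24  ] 170.3 [624.7 238. ] [26.5 66.9] [150. 179.]
```

View pics/p7.png

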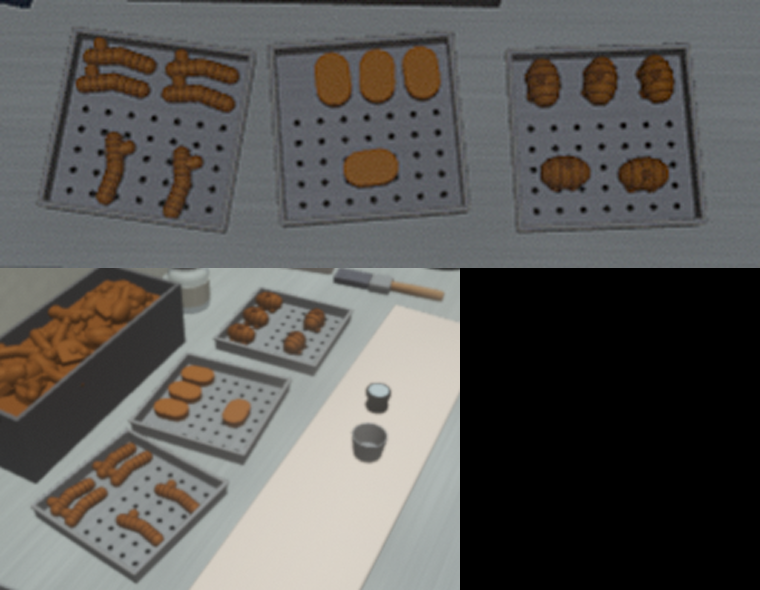

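Everything is graded, and the cup and lens stand unmoved. One doubt remains: the right-hand finger's near tip, at (173,215) in the upper crop, is within about 2 mm of the near rim. There's time to regrasp it and shift it about 13 mm inward.

```bash
python3 -c "
from h import *
go(.613,.176,.12,84)"
```

```text
t 37.75 tcp [ 0.4823 -0.4356  0.1802] w 0.0424 jaw 3.0 q7 0.64 tooly [ 0.025 -0.02  -1.   ] F [ 0.3 -0.9 -0. ]
tool shift now [-0.605   0.0514  0.1616]
roll -1.413 shift after roll [0.0644 0.0514 0.6229] alt 1.729
```

>>> send_rows([
  {"delta_pos": [-0.016, 0, 0.004], "roll": 0},
  {"delta_pos": [-0.033, 0.002, 0.009], "roll": 0},
  {"delta_pos": [-0.033, 0.002, 0.009], "roll": 0},
  {"delta_pos": [-0.033, 0.002, 0.009], "roll": 0},
  {"delta_pos": [-0.033, 0.002, 0.009], "roll": 0},
  {"delta_pos": [-0.033, 0.002, 0.009], "roll": 0},
  {"delta_pos": [-0.033, 0.002, 0.009], "roll": 0},
  {"delta_pos": [-0.033, 0.002, 0.009], "roll": 0},
  {"delta_pos": [-0.033, 0.002, 0.009], "roll": 0},
  {"delta_pos": [-0.033, 0.002, 0.009], "roll": 0},
  {"delta_pos": [-0.033, 0.002, 0.009], "roll": 0},
  {"delta_pos": [-0.033, 0.002, 0.009], "roll": 0},
  {"delta_pos": [-0.033, 0.002, 0.009], "roll": 0},
  {"delta_pos": [-0.033, 0.002, 0.009], "roll": 0},
  {"delta_pos": [-0.033, 0.002, 0.009], "roll": 0},
  {"delta_pos": [-0.033, 0.002, 0.009], "roll": 0},
  {"delta_pos": [-0.033, 0.002, 0.009], "roll": 0},
  {"delta_pos": [-0.033, 0.002, 0.009], "roll": 0},
  {"delta_pos": [-0.025, 0.002, 0.006], "roll": 0},
])

```text
time_s: 39.33
tcp_pos: [0.6006, 0.2504, 0.1501]
orientation: [0.529, -0.518, 0.46, -0.492]
force: [0.1, -0.2, -0.1]
width: 0.0428
```

>>> send_rows([
  {"delta_pos": [0, 0, 0], "roll": -0.1},
  {"delta_pos": [0, 0, 0], "roll": -0.1},
  {"delta_pos": [0, 0, 0], "roll": -0.1},
  {"delta_pos": [0, 0, 0], "roll": -0.1},
  {"delta_pos": [0, 0, 0], "roll": -0.1},
  {"delta_pos": [0, 0, 0], "roll": -0.1},
  {"delta_pos": [0, 0, 0], "roll": -0.1},
  {"delta_pos": [0, 0, 0], "roll": -0.1},
  {"delta_pos": [0, 0, 0], "roll": -0.1},
  {"delta_pos": [0, 0, 0], "roll": -0.1},
  {"delta_pos": [0, 0, 0], "roll": -0.1},
  {"delta_pos": [0, 0, 0], "roll": -0.1},
  {"delta_pos": [0, 0, 0], "roll": -0.1},
  {"delta_pos": [0, 0, 0], "roll": -0.08},
])

```text
time_s: 40.5
tcp_pos: [0.5624, 0.3089, 0.1653]
orientation: [0.707, -0.707, -0.033, -0.001]
force: [0.2, -0.4, -0.5]
width: 0.0427
```

```bash
python3 -c "
from h import *
go(.613,.176,.05,84)"
```

```text
t 40.5 tcp [0.5624 0.3089 0.1653] w 0.0427 jaw 92.6 q7 0.72 tooly [ 0.048  0.002 -0.999] F [ 0.2 -0.4 -0.5]
tool shift now [ 0.0388  0.1174 -0.135 ]
roll 0.151 shift after roll [ 0.0586  0.1174 -0.1276] alt -2.991
```

>>> send_rows([
  {"delta_pos": [0, 0, 0], "roll": 0.07},
  {"delta_pos": [0, 0, 0], "roll": 0.07},
  {"delta_pos": [0.005, 0.004, -0.011], "roll": 0},
  {"delta_pos": [0.006, 0.006, -0.013], "roll": 0},
  {"delta_pos": [0.006, 0.006, -0.013], "roll": 0},
  {"delta_pos": [0.006, 0.006, -0.013], "roll": 0},
  {"delta_pos": [0.006, 0.006, -0.013], "roll": 0},
  {"delta_pos": [0.006, 0.006, -0.013], "roll": 0},
  {"delta_pos": [0.006, 0.006, -0.013], "roll": 0},
  {"delta_pos": [0.006, 0.006, -0.013], "roll": 0},
  {"delta_pos": [0.004, 0.006, -0.008], "roll": 0},
  {"delta_pos": [0.001, 0, -0.001], "roll": 0},
])

```text
time_s: 41.5
tcp_pos: [0.6025, 0.1905, 0.1128]
orientation: [0.708, -0.705, 0.009, -0.044]
force: [0.5, -1.2, -0.3]
width: 0.043
```

```bash
python3 -c "
from h import *
go(.613,.176,.05,84)"
```

```text
t 41.5 tcp [0.6025 0.1905 0.1128] w 0.043 jaw 85.7 q7 0.79 tooly [ 0.048  0.001 -0.999] F [ 0.5 -1.2 -0.3]
tool shift now [ 0.0086  0.0633 -0.014 ]
roll 0.03 shift after roll [ 0.009   0.0633 -0.0137] alt -3.112
```

>>> send_rows([
  {"delta_pos": [0.003, 0.01, -0.007], "roll": 0.03},
  {"delta_pos": [0.003, 0.015, -0.006], "roll": 0},
  {"delta_pos": [0, 0.015, 0], "roll": 0},
  {"delta_pos": [0, 0.015, 0], "roll": 0},
  {"delta_pos": [0, 0.005, 0], "roll": 0},
])

```text
time_s: 41.92
tcp_pos: [0.6117, 0.1762, 0.0479]
orientation: [0.708, -0.704, 0.021, -0.056]
force: [-0.4, -0.5, -0.2]
width: 0.0425
```

```bash
python3 -c "
from h import *
go(.613,.176,.01,84)"
```

```text
t 41.92 tcp [0.6117 0.1762 0.0479] w 0.0425 jaw 83.8 q7 0.74 tooly [ 0.05   0.003 -0.999] F [-0.4 -0.5 -0.2]
tool shift now [-0.0005  0.0379 -0.0004]
roll -0.004 shift after roll [-0.0005  0.0379 -0.0004] alt 3.138
```

>>> send_rows([
  {"delta_pos": [0, 0.008, 0], "roll": 0},
  {"delta_pos": [0, 0.01, 0], "roll": 0},
  {"delta_pos": [0, 0.01, 0], "roll": 0},
  {"delta_pos": [0, 0.005, 0], "roll": 0},
  {"delta_pos": [0, 0, 0], "roll": 0},
])

```text
time_s: 42.33
tcp_pos: [0.6105, 0.1797, 0.0085]
orientation: [0.708, -0.704, 0.021, -0.052]
force: [-1.3, -0.2, -1.0]
width: 0.0427
```

```bash
python3 -c "
from h import *
go(.613,.176,.01,84)"
```

```text
t 42.33 tcp [0.6105 0.1797 0.0085] w 0.0427 jaw 84.1 q7 0.71 tooly [ 0.045  0.005 -0.999] F [-1.3 -0.2 -1. ]
tool shift now [ 0.0029 -0.0014 -0.0034]
roll 0.002 shift after roll [ 0.003  -0.0014 -0.0034] alt -3.14
```

>>> send_rows([
  {"delta_pos": [0.002, -0.001, -0.003], "roll": 0},
  {"delta_pos": [0, 0, 0], "roll": 0},
  {"delta_pos": [0, 0, 0], "roll": 0},
  {"delta_pos": [0, 0, 0], "roll": 0},
  {"delta_pos": [0, 0, 0], "roll": 0},
  {"delta_pos": [0, 0, 0], "roll": 0},
  {"delta_pos": [0, 0, 0], "roll": 0},
  {"delta_pos": [0, 0, 0], "roll": 0},
  {"delta_pos": [0, -0.005, 0], "roll": 0},
  {"delta_pos": [0, -0.005, 0], "roll": 0},
  {"delta_pos": [0.006, 0, 0], "roll": 0},
  {"delta_pos": [0.007, 0, 0], "roll": 0},
  {"delta_pos": [0, 0, 0], "roll": 0},
], jaw=-1, squeeze=30)

```text
time_s: 43.42
tcp_pos: [0.628, 0.1755, 0.0248]
orientation: [0.709, -0.703, 0.018, -0.054]
force: [0.1, -0.1, -1.1]
width: 0.0166
```

```bash
python3 -c "
from h import *
go(.626,.176,.009,84)"
```

```text
t 43.42 tcp [0.628  0.1755 0.0248] w 0.0166 jaw 84.1 q7 0.74 tooly [ 0.051  0.005 -0.999] F [ 0.1 -0.1 -1.1]
tool shift now [-0.0029  0.0157  0.0002]
roll 0.002 shift after roll [-0.0029  0.0157  0.0002] alt -3.14
```

>>> send_rows([
  {"delta_pos": [-0.001, 0.005, 0], "roll": 0},
  {"delta_pos": [0, 0.005, 0], "roll": 0},
  {"delta_pos": [0, 0.002, 0], "roll": 0},
  {"delta_pos": [0, 0, 0], "roll": 0},
])

```text
time_s: 43.75
tcp_pos: [0.6281, 0.1755, 0.011]
orientation: [0.709, -0.703, 0.019, -0.054]
force: [0.6, -0.7, -0.0]
width: 0.0169
```

```bash
python3 -c "
from h import *
go(.626,.176,.009,84)"
```

```text
t 43.75 tcp [0.6281 0.1755 0.011 ] w 0.0169 jaw 84.1 q7 0.73 tooly [ 0.05   0.006 -0.999] F [ 0.6 -0.7 -0. ]
tool shift now [-0.0022  0.0019  0.0003]
roll 0.001 shift after roll [-0.0022  0.0019  0.0003] alt -3.141
```

>>> send_rows([
  {"delta_pos": [0, 0.001, 0], "roll": 0},
  {"delta_pos": [0, 0, 0], "roll": 0},
  {"delta_pos": [0, 0, 0], "roll": 0},
  {"delta_pos": [0, 0, 0], "roll": 0},
  {"delta_pos": [0, -0.01, 0], "roll": 0},
  {"delta_pos": [0, -0.02, 0], "roll": 0},
  {"delta_pos": [0, -0.025, 0], "roll": 0},
  {"delta_pos": [0, -0.025, 0], "roll": 0},
  {"delta_pos": [0, -0.025, 0], "roll": 0},
  {"delta_pos": [0, -0.01, 0], "roll": 0},
  {"delta_pos": [-0.015, -0.005, -0.01], "roll": 0},
  {"delta_pos": [-0.025, 0, -0.02], "roll": 0},
  {"delta_pos": [-0.025, 0, -0.02], "roll": 0},
  {"delta_pos": [-0.025, 0, -0.02], "roll": 0},
  {"delta_pos": [-0.025, 0, -0.02], "roll": 0},
  {"delta_pos": [-0.025, 0, -0.02], "roll": 0},
  {"delta_pos": [-0.025, 0, -0.02], "roll": 0},
  {"delta_pos": [-0.015, 0, -0.01], "roll": 0},
  {"delta_pos": [-0.005, 0, 0], "roll": 0},
  {"delta_pos": [0, 0, 0], "roll": 0},
], jaw=0.0)

```text
time_s: 45.42
tcp_pos: [0.4166, 0.0526, 0.123]
orientation: [0.708, -0.704, 0.022, -0.054]
force: [1.2, -0.6, -0.1]
width: 0.0429
```

```bash
python3 -c "
from h import *
go(.45,.0,.15)
c=capture('top');s=capture('side')
for b in blobs(c,.012,(.4,.7),40): print(*b)
a=cv2.resize(c['img'][105:285,100:440,::-1],(600,318),interpolation=2);b=cv2.resize(s['img'][120:330,100:400,::-1],(388,272),interpolation=2)
o=np.zeros((590,600,3),np.uint8);o[:318]=a;o[318:,:388]=b;cv2.imwrite('pics/p8.png',o)"
```

```text
t 45.42 tcp [0.4166 0.0526 0.123 ] w 0.0429 jaw 83.9 q7 1.5 tooly [ 0.046  0.002 -0.999] F [ 1.2 -0.6 -0.1]
tool shift now [ 0.04   -0.0256 -0.0486]
[ 0.5079 -0.436 ] 6.5 [ 509.2 -436.2] [94.3 19.7] [479. 241.]
[ 0.6276 -0.2528] 96.8 [ 628.1 -252.9] [32.2 44.4] [388. 183.]
[ 0.628  -0.1792] 92.5 [ 626.7 -179.8] [32.1 44.1] [352. 182.]
[0.6292 0.0015] 98.5 [628.7   1.2] [34.3 47.8] [265. 180.]
[0.6264 0.24  ] 170.6 [624.7 238. ] [26.5 66.9] [150. 179.]
[0.6299 0.1756] 168.9 [628.2 179.2] [26.8 65.4] [181. 178.]
```

View pics/p8.png

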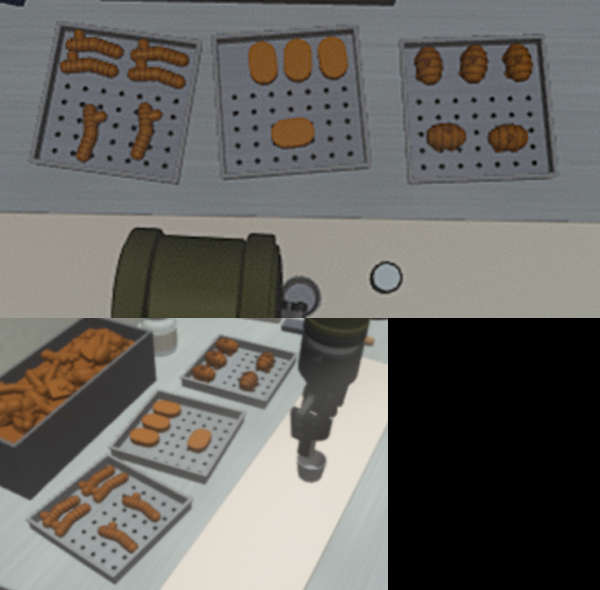

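All five pieces sit clear of rims and of each other, and the cup and lens stand where they were. The gripper is about 80 mm above the cup and touches nothing, so I'll hand in.

```bash
python3 -c "
from station import *
print(close_job())"
```

```text
the job is handed in; nothing more can be done
None
```

The job is handed in at about 45 s of the 109 s allowed. Both fingers, both bulbs and the slice each lie in the tray that holds their own kind, and no verdict was reported.

**Last checks:** Top and side views show every piece flat on the clear floor, apart from the fixed pieces, each other and the rims. By eye, the trays, cup and lens look to be where they started; I did not measure them again at the end. The gripper was empty and still at hand-in, about 80 mm above the cup.

**What went wrong or disagreed:**
- **First finger:** I misread the side view and set it down only about 2 mm from the near rim. I gripped it again and moved it about 15 mm inward; the final view confirms it is clear.
- **Second finger:** it was pressed on the tray floor with about 30 N when I set it down, which is under the 40 N limit.
- **Tool tilt:** the tool drifted up to about 4° off vertical during the run. This had no visible effect on the placings.

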